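# Gauge the guide sleeves and sort them

### The arm

A 6-joint arm with a two-finger parallel gripper is mounted at the origin on the work surface. World frame = base frame: x ahead of the robot, y to its left, z up, the work surface at z = 0. Lengths are in m, angles in rad, forces in N, time in s.
With the tool pointing down it reaches from about 0.375 to 0.9 m from the base axis. Payload 3.1 kg.
Tool frame: the origin (TCP) lies at the very end of the fingers, on their centre line; the grasp point (between the pads) lies 19 mm behind it (manip.grasp_offset is the distance from the TCP to the grasp point, in m); y points along the fingers, z is the direction in which the jaws open and shut, and the axes are right-handed (so a half turn about y gives the same grasp; the last joint's range is limited). The gripper opens to 85 mm and grips with 20 to 120 N. Pads are 22 mm wide; open, the fingers measure 114 mm over their backs; the gripper's body (76 mm by 85 mm) begins 54 mm behind the grasp point. The pads swing forward as they close: fully open they stand 13 mm farther back than shut.
Start: joints at [-1.367, 0.527, 1.433, -0, 1.181, -0.178], TCP at [0.233, -0.58, 0.231] pointing down, gripper open.
Joint ranges: [-3.08, 3.08], [-0.75, 2.2], [0.22, 2.44], [-1.43, 4.57], [0, 2.65], [-2.85, 2.85]. Speed limits (rad/s): [2.79, 2.79, 3.14, 3.14, 3.14, 3.14].

### API

Orientations are given as a unit quaternion [x, y, z, w].
In Python, from station import manip gives the robot as it stands.
- The arm moves only by the tool apply_moves, never from a script. Its argument "motion" is a list of rows, each a list of 5 numbers: the finger opening in mm, from 0 to 85.4, then the shift along the tool's x, y, z in units of 30 mm (1.0 is 30 mm), then the turn about the tool's y in units of 10 degrees (1.0 is 10 degrees). In form: [[fingers, x, y, z, twist], ...]. A call has 1 to 12 rows; each row is the pose to reach, as a shift and turn from the pose commanded when the call began, along the tool's axes at that moment; what a row does not reach only later rows make up. A row lasts 1/8 s, in which the tool goes at most 62.5 mm and 10.7 degrees, less where a joint would pass 70% of its speed; a pose out of reach is approached as far as the arm can. A call with a gripper value outside its range is refused whole. The fingers move at their own pace and stop on an object; "squeeze" is the grip in N (left out, the last holds). Time passes only in rows, so rows that repeat a pose let the fingers close. It gives the time, the measured TCP pose, the force and the opening at its end, in the units of the state.
- manip.sense(): the state, without advancing time (a new reading comes with each control period).
- manip.snapshot(name): name is "scene" or "side" or "wrist"; returns the picture (480x640x3 uint8, red, green, blue); there is no depth.
- manip.get_calibration(name): a dict with "intrinsics" (3x3 intrinsics, pixels), "extrinsics" (4x4, takes a point from camera to world coordinates). Camera axes: x right, y up, looking along -z (the intrinsics and any distortion apply to the point x, -y, -z); pixel columns grow to the right and rows downward; lengths in m; the calibration is good to about 2 mm. A picture is of the moment at which its call begins: read the wrist's pose just before it. get_calibration takes no time and is no camera call; for the wrist camera it gives the pose at the moment of the call.
- manip.sign_off(): hands the job in, once; it reports no verdict.
The state is a dict: "t": time; "q": joint angles; "qd": joint speeds; "tau": joint torques, N m; "tcp_pos": TCP position; "tool_rot": TCP orientation; "force": force on the tool from outside, world axes, zero at the start; "ft_torque": the same for the moment, N m; "finger_gap": opening from 0.0 (shut) to 1.0 (fully open).
Only numpy, scipy, OpenCV 4.12 (cv2) and the standard library are available. Lean on these libraries where they do the work, as an engineer would, in place of code of your own. Each camera call takes 0.05 s, during which the arm holds its last target.

### The job

Check both steel guide sleeves from the filling heads on the leaning gauge pin, one at a time: slide the sleeve straight onto the pin until it sits fully home on the shoulder or comes to a firm stop part way, without forcing it, and put it away before you try the next. Stand a sleeve that went fully home upright in the free cell of the wooden two-cell box, and a sleeve that stopped short upright in the square steel tray. Leave the bottles, jars and other things where they stand.

Things in the scene. Friction and masses are not known exactly. Their poses are not given: they have to be found in the camera images.
- sleeve_1: Plain stainless guide sleeve: straight round tube 90 mm long, 40 mm outer diameter, 30 mm bore at both ends, about 0.4 kg, standing upright among the jars. Origin at its middle (45 mm from either end), z along the tube. Both sleeves look the same outside, either end may go on the pin; whether the bore is clear all through or narrowed inside near the middle shows only on the gauge pin.
- sleeve_2: Plain stainless guide sleeve: straight round tube 90 mm long, 40 mm outer diameter, 30 mm bore at both ends, about 0.4 kg, standing upright among the jars. Origin at its middle (45 mm from either end), z along the tube. Both sleeves look the same outside, either end may go on the pin; whether the bore is clear all through or narrowed inside near the middle shows only on the gauge pin.
- gauge_pin: Tilting head of the bench gauge: a steel pin of 26 mm diameter stands on a flat shoulder disc 54 mm across. z runs along the pin to its tip, which leans 22 to 33 degrees from vertical. Origin on the tilt axis: the shoulder's face is at z = 25 mm, the pin's last 6 mm taper from z = 89 mm to a flat 23 mm wide tip at 95 mm. The tilt is clamped stiff (15 N m).
- gauge_shoulder (a point): Centre of the shoulder's face, at the foot of the pin; axes as the pin head. A good sleeve goes down until its end stands on the shoulder (sleeve middle 45 mm from this point, along the pin); a bad one comes to a firm stop about 35 mm short of that (middle about 80 mm from it). Stop at the first firm resistance: a push up to 25 N is safe, much more is forcing.
- gauge_tip (a point): Centre of the tip of the pin, 70 mm from the shoulder.
- gauge: The gauge's grey fixed stand: base 120 x 100 x 12 mm with two 72 mm high cheeks; the pin head is held between them, its tilt axis 55 mm above the bench. Origin at the centre of its underside, z up; the pin leans towards its -x.
- crate: Low open wooden two-cell box for good sleeves, fixed: 86 mm (x) by 164 mm (y), 45 mm high, 6 mm walls and floor, one 6 mm divider across the middle of its length, as high as the walls; each cell 74 x 73 mm inside. The cell on its -y side holds a jar, the cell on its +y side is free. Origin at the centre of its underside, z up.
- free_cell (a point): The centre of the inner floor of the box's free cell, 6 mm above the bench; axes as the box.
- scrap_tray: Low open square steel tray for rejected sleeves, fixed and empty: 116 x 116 mm, 35 mm high, 3 mm walls and floor. Origin at the centre of its underside, z up.
- cell_jar: Lidded glass jar 52 mm across, 85 mm high, standing in the other cell of the box. It is a bystander. Origin at the centre of its underside, z up.
- bottle: Amber bottle 60 mm across, 170 mm high, standing among the sleeves. It is a bystander. Origin at the centre of its underside, z up.
- jar: Lidded glass jar 62 mm across, 95 mm high, standing among the sleeves. It is a bystander. Origin at the centre of its underside, z up.
- cap_tub: White tub of bottle caps, 68 mm across the rim, 70 mm high, standing among the sleeves. It is a bystander. Origin at the centre of its underside, z up.
- elbow: Stainless pipe elbow standing on one of its two 52 mm flanges beside the gauge, 66 mm high; the other flange faces its +x, 36 mm out. Origin under the standing flange.
- spanner: Spanner 160 mm long lying flat on the bench in front of the gauge. Origin at the middle, on its underside, x along it.
- bottle_b: Second amber bottle, 60 mm across, 170 mm high, standing behind the gauge. It is a bystander. Origin at the centre of its underside, z up.
Not all that is in view belongs to the job. Leave any red look-alike of the crate alone.

How it is judged:
By the outcome, as a careful person would: the job done as asked, in the order asked, and still so for the second after the job is handed in, with the robot touching nothing.
It also fails if it takes over 69 s, if anything falls off the work surface, if the arm or the gripper's body presses on something with over 40 N, if the wrist force passes 120 N, or if a joint passes its speed limit or range.

## Working session

There is one attempt and no reset: what is moved stays moved. The work goes in short steps, Python scripts to look and compute and a tool call to move; the robot and the scene stay as the last step left them, time stands still between calls to the robot, and variables do not carry over. Pictures are saved under pics/ and viewed, and the job is handed in when it is done.

Besides the shell and the picture viewer there is one more tool, called in YAML: its name, and indented under it one key for each argument. apply_moves: Moves the arm, as the interface text tells. Its arguments: {"type":"object","properties":{"motion":{"type":"array"},"squeeze":{"type":"number"}},"required":["motion"]}

```bash
ls; mkdir -p pics
python3 - <<'E'
from station import manip
import cv2,numpy as np
np.set_printoptions(precision=4,suppress=True)
s=manip.sense();print(s)
for n in ["scene","side","wrist"]:
    c=manip.get_calibration(n);print(n,c)
    cv2.imwrite(f"pics/{n}0.png",manip.snapshot(n)[:,:,::-1])
print(manip.grasp_offset)
E
```

```text
pics
{'t': 0.0, 'q': array([-1.3675,  0.5285,  1.4339, -0.    ,  1.1814, -0.1785]), 'qd': array([ 0.0011, -0.0006,  0.001 ,  0.0002, -0.002 ,  0.0002]), 'tau': array([ -0.0002, -44.2355, -17.8025,  -0.0001,   0.0085,   0.    ]), 'tcp_pos': array([ 0.2328, -0.5793,  0.2303]), 'tool_rot': array([-0.1342,  0.695 , -0.6935,  0.1342]), 'force': array([-0.2826, -0.4535,  0.4357]), 'ft_torque': array([ 0.0688, -0.0072,  0.039 ]), 'finger_gap': 0.9996157838572578}
scene {'intrinsics': array([[580.7899,   0.    , 316.4075],
       [  0.    , 580.7899, 242.6289],
       [  0.    ,   0.    ,   1.    ]]), 'extrinsics': array([[ 0.2573, -0.5851,  0.7691,  1.6404],
       [ 0.966 ,  0.1751, -0.19  , -0.3885],
       [-0.0235,  0.7918,  0.6103,  1.0184],
       [ 0.    ,  0.    ,  0.    ,  1.    ]])}
side {'intrinsics': array([[487.7496,   0.    , 313.0311],
       [  0.    , 487.7496, 246.9319],
       [  0.    ,   0.    ,   1.    ]]), 'extrinsics': array([[-0.9952,  0.0736, -0.0638,  0.4346],
       [-0.0974, -0.743 ,  0.6622,  0.6613],
       [ 0.0013,  0.6653,  0.7466,  0.9592],
       [ 0.    ,  0.    ,  0.    ,  1.    ]])}
wrist {'intrinsics': array([[388.626 ,   0.    , 310.9072],
       [  0.    , 388.626 , 241.903 ],
       [  0.    ,   0.    ,   1.    ]]), 'extrinsics': array([[ 0.3729,  0.8952,  0.244 ,  0.2948],
       [-0.9279,  0.3603,  0.0962, -0.5548],
       [-0.0018, -0.2622,  0.965 ,  0.3719],
       [ 0.    ,  0.    ,  0.    ,  1.    ]])}
0.0187
```

View pics/scene0.png

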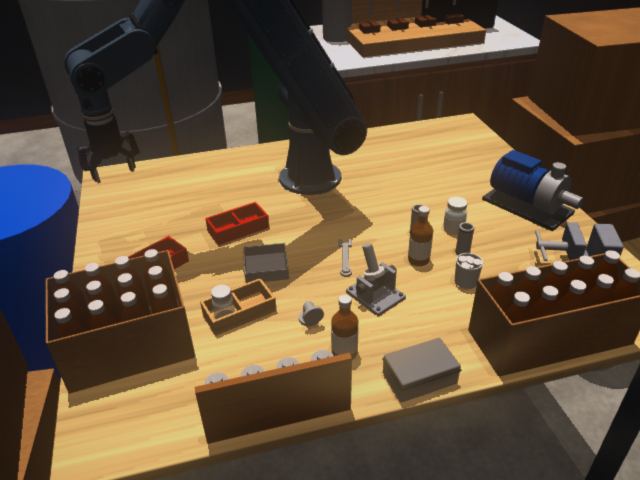

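View pics/side0.png

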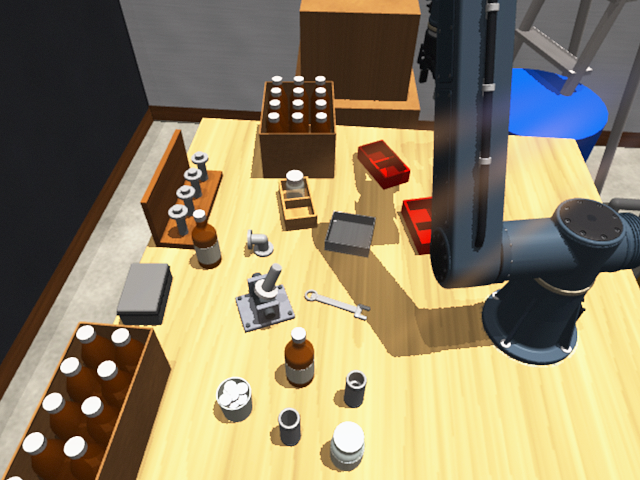

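View pics/wrist0.png

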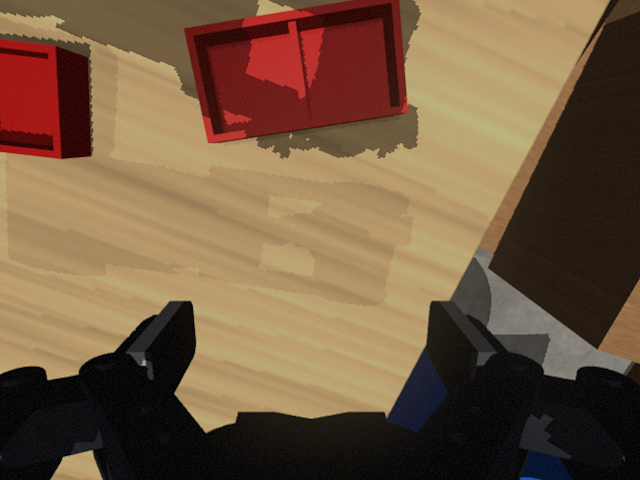

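Run:
```python
import cv2
a=cv2.imread("pics/scene0.png");b=cv2.imread("pics/side0.png")
cv2.imwrite("pics/c1.png",cv2.resize(a[190:320,330:500],None,fx=4,fy=4,interpolation=2))
cv2.imwrite("pics/c2.png",cv2.resize(b[320:470,200:390],None,fx=4,fy=4,interpolation=2))
cv2.imwrite("pics/c3.png",cv2.resize(b[160:340,220:390],None,fx=3.3,fy=3.3,interpolation=2))
cv2.imwrite("pics/c4.png",cv2.resize(a[195:335,195:365],None,fx=4,fy=4,interpolation=2))
```

```text
(no output)
```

View pics/c1.png

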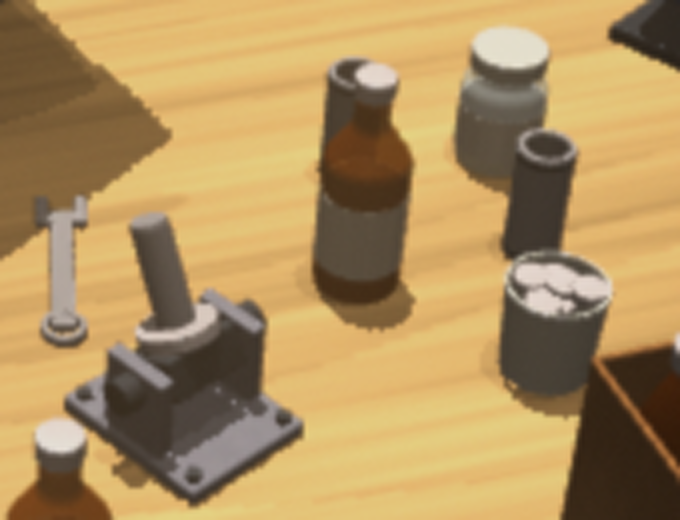

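View pics/c2.png

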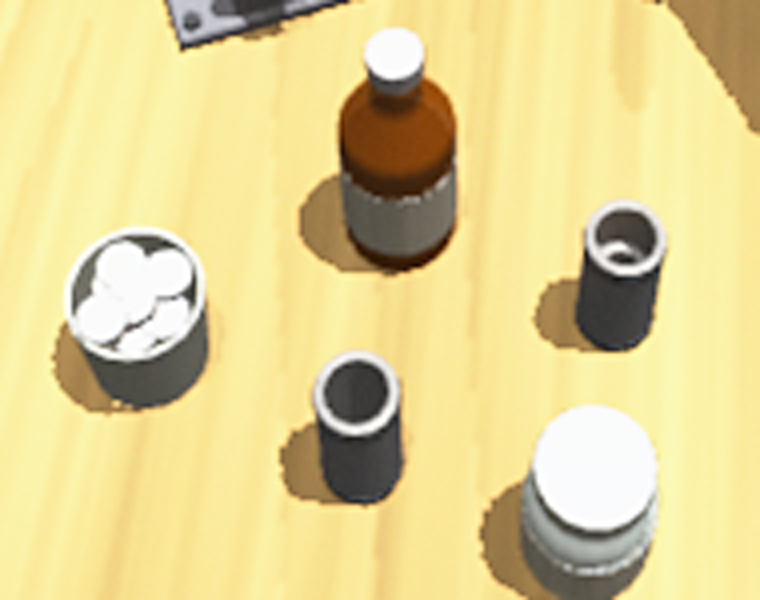

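View pics/c3.png

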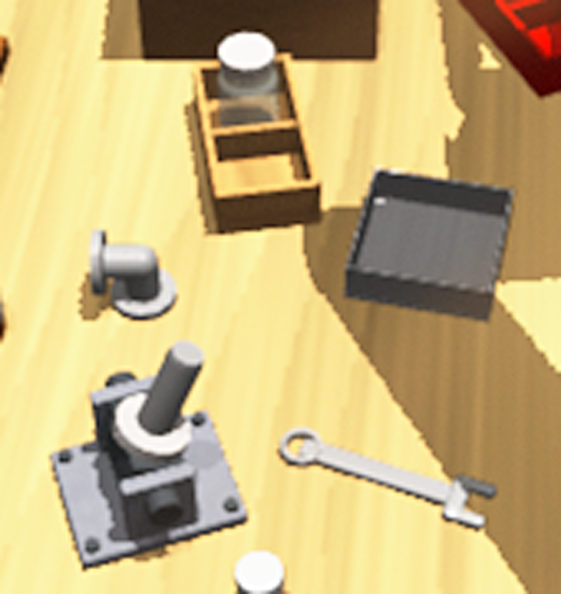

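View pics/c4.png

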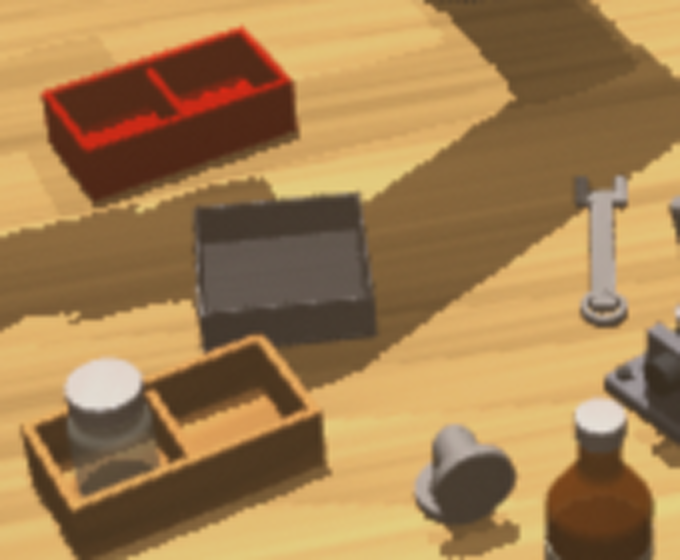

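```bash
cat > h.py <<'E'
from station import manip
import cv2,numpy as np
from scipy.spatial.transform import Rotation as R
np.set_printoptions(precision=4,suppress=True)
def ray(c,u,v):
    if isinstance(c,str): c=manip.get_calibration(c)
    K=c["intrinsics"];E=c["extrinsics"]
    d=np.array([(u-K[0,2])/K[0,0],-(v-K[1,2])/K[1,1],-1.])
    d=E[:3,:3]@d
    return E[:3,3],d/np.linalg.norm(d)
def plane(c,u,v,z):
    o,d=ray(c,u,v);return o+d*(z-o[2])/d[2]
def tri(*obs):
    A=np.zeros((3,3));b=np.zeros(3);L=[]
    for c,u,v in obs:
        o,d=ray(c,u,v);P=np.eye(3)-np.outer(d,d);A+=P;b+=P@o;L.append((o,P))
    x=np.linalg.solve(A,b);return x,[np.linalg.norm(P@(x-o)) for o,P in L]
def proj(c,p):
    if isinstance(c,str): c=manip.get_calibration(c)
    K=c["intrinsics"];E=c["extrinsics"]
    q=E[:3,:3].T@(np.asarray(p)-E[:3,3]);q=q/-q[2]
    return np.array([K[0,0]*q[0]+K[0,2],-K[1,1]*q[1]+K[1,2]])
E
python3 - <<'E'
from h import *
C1=lambda u,v:(u/4+330,v/4+190);C4=lambda u,v:(u/4+195,v/4+195)
C2=lambda u,v:(u/4+200,v/4+320);C3=lambda u,v:(u/3.3+220,v/3.3+160)
for n,s,a,z in [("A",C2(623,239),None,.09),("B",C2(357,391),C1(547,147),.09),("bottle",C2(394,55),C1(376,80),.17),("jar",C2(595,465),C1(510,48),.095),("tub",C2(138,292),C1(558,282),.07)]:
    print(n,plane("side",*s,z), a and plane("scene",*a,z))
T=tri(("side",*C3(185,352)),("scene",*C1(149,222)));S=tri(("side",*C3(153,425)),("scene",*C1(177,327)))
print("tip",T,"sh",S);d=T[0]-S[0];print(np.linalg.norm(d),np.degrees(np.arctan2(np.hypot(*d[:2]),d[2])),np.degrees(np.arctan2(d[1],d[0])))
print("base scene",[plane("scene",*C1(*p),.012) for p in [(66,403),(197,500),(302,425)]])
print("crate sc",np.array([plane("scene",*C4(*p),.045) for p in [(262,338),(323,412),(85,508),(23,430)]]))
print("crate sd",np.array([plane("side",*C3(*p),.045) for p in [(200,70),(285,57),(320,183),(214,195)]]))
print("tray sc",np.array([plane("scene",*C4(*p),.035) for p in [(196,208),(360,197),(375,303),(203,318)]]))
print("tray sd",np.array([plane("side",*C3(*p),.035) for p in [(377,172),(513,189),(493,290),(348,268)]]))
print("elbow flange",plane("scene",*C4(445,495),.0),"spanner",plane("scene",*C4(603,308),.005),plane("scene",*C4(602,190),.005))
E
```

```text
A [0.394  0.2225 0.09  ] None
B [0.5114 0.3089 0.09  ] [0.5189 0.3059 0.09  ]
bottle [0.5079 0.1805 0.17  ] [0.5181 0.1751 0.17  ]
jar [0.4022 0.3337 0.095 ] [0.4093 0.3312 0.095 ]
tub [0.6245 0.2628 0.07  ] [0.6294 0.2615 0.07  ]
tip (array([0.5795, 0.001 , 0.1401]), [np.float64(0.0010804123435469175), np.float64(0.0010804123435468414)]) sh (array([0.6038, 0.013 , 0.0727]), [np.float64(0.0013690378944418455), np.float64(0.001369037894441707)])
0.07270037381696628 21.88760215367134 -153.85995008672458
base scene [array([ 0.5893, -0.0533,  0.012 ]), array([ 0.6952, -0.0028,  0.012 ]), array([0.6508, 0.0832, 0.012 ])]
crate sc [[ 0.5216 -0.2615  0.045 ]
 [ 0.6    -0.2382  0.045 ]
 [ 0.6411 -0.3892  0.045 ]
 [ 0.564  -0.4175  0.045 ]]
crate sd [[ 0.6292 -0.3902  0.045 ]
 [ 0.558  -0.4146  0.045 ]
 [ 0.5132 -0.2623  0.045 ]
 [ 0.5965 -0.2403  0.045 ]]
tray sc [[ 0.363  -0.2791  0.035 ]
 [ 0.3834 -0.1677  0.035 ]
 [ 0.4969 -0.1827  0.035 ]
 [ 0.4797 -0.2935  0.035 ]]
tray sd [[ 0.4687 -0.2898  0.035 ]
 [ 0.3573 -0.281   0.035 ]
 [ 0.3712 -0.1692  0.035 ]
 [ 0.4838 -0.181   0.035 ]]
elbow flange [ 0.646  -0.1742  0.    ] spanner [ 0.5105 -0.0309  0.005 ] [0.3867 0.0067 0.005 ]
```

Run:
```python
from h import *
s=manip.sense();M=R.from_quat(s["tool_rot"]).as_matrix();print(M)
print("heading z",np.degrees(np.arctan2(M[1,2],M[0,2])))
c=manip.get_calibration("wrist")["extrinsics"]
print("cam in tool",M.T@(c[:3,3]-s["tcp_pos"]),"look",M.T@(-c[:3,2]),"right",M.T@c[:3,0])
```

```text
[[-0.928  -0.0003  0.3726]
 [-0.3726  0.0017 -0.928 ]
 [-0.0003 -1.     -0.0017]]
heading z -68.1238694819268
cam in tool [-0.0668 -0.1415  0.0001] look [0.2626 0.9649 0.0002] right [-0.0003 -0.0002  1.    ]
```

```bash
cat >> h.py <<'E'
def to(p,head=None,base=None):
    s=manip.sense();M=R.from_quat(s["tool_rot"]).as_matrix()
    h=np.degrees(np.arctan2(M[1,2],M[0,2]))
    b=s["tcp_pos"] if base is None else base
    d=M.T@(np.asarray(p)-b)
    tw=0 if head is None else -((head-h+180)%360-180)/10
    print("units",np.round(d/0.03,3),"twist",round(tw,3),"rows",round(np.linalg.norm(d)/.0625,1))
def st():
    s=manip.sense();M=R.from_quat(s["tool_rot"]).as_matrix()
    print("t",s["t"],"tcp",s["tcp_pos"],"F",s["force"],"T",s["ft_torque"],"gap",s["finger_gap"]*85.4,"head",np.degrees(np.arctan2(M[1,2],M[0,2])),"q",s["q"])
    return s,M
def snap(n,f):
    c=manip.get_calibration(n);im=manip.snapshot(n)[:,:,::-1].copy();cv2.imwrite("pics/"+f,im)
    np.savez("pics/"+f+".npz",intrinsics=c["intrinsics"],extrinsics=c["extrinsics"]);return im,c
def cal(f): return dict(np.load("pics/"+f+".npz"))
E
python3 - <<'E'
from h import *
to([.46,-.27,.3],-64.5);to([.57,0,.3],-64.5);to([.46,.26,.28])
E
```

```text
units [-10.873  -2.3    -6.753] twist -0.362 rows 6.2
units [-17.629  -2.287 -13.739] twist -0.362 rows 10.8
units [-17.455  -1.604 -23.147] twist 0 rows 13.9
```

apply_moves:
  motion:
    - [85, -1.8, -0.4, -1.1, -0.36]
    - [85, -3.6, -0.8, -2.2, -0.36]
    - [85, -5.4, -1.2, -3.3, -0.36]
    - [85, -7.2, -1.6, -4.5, -0.36]
    - [85, -9, -2, -5.6, -0.36]
    - [85, -10.9, -2.3, -6.75, -0.36]
    - [85, -10.9, -2.3, -6.75, -0.36]
    - [85, -10.9, -2.3, -6.75, -0.36]

```text
t: 1.15
tcp_pos: [0.4611, -0.2696, 0.3002]
tool_rot: [0.157, -0.689, 0.69, -0.157]
force: [0.2, -0.5, 1.0]
finger_gap: 0.997
```

Run:
```python
from h import *
st(); snap("wrist","w1.png"); to([.56,0.01,.3],-64.5)
```

```text
t 1.15 tcp [ 0.4611 -0.2696  0.3002] F [ 0.2153 -0.4876  0.9523] T [0.0055 0.0366 0.0078] gap 85.10824900197285 head -64.39209206931048 q [-0.738   0.3264  1.5725 -0.0007  1.2427  0.386 ]
units [-7.02  -0.008 -7.013] twist 0.001 rows 4.8
```

View pics/w1.png

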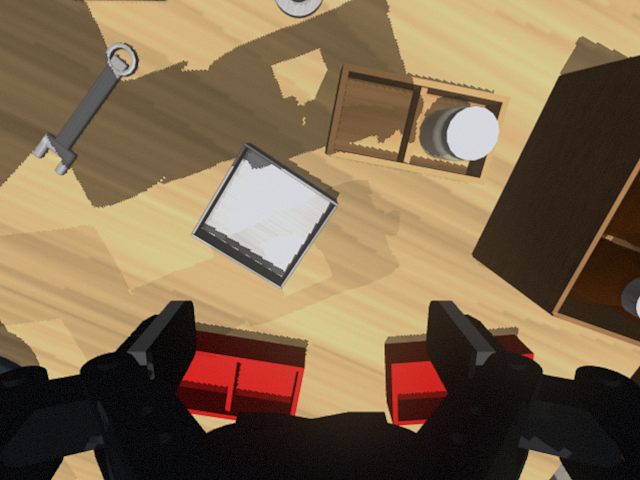

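The crate (rim corners ~(344,65),(508,98),(330,152)), free cell on its left, and the tray (corners ~(248,144),(338,202),(283,287),(193,232)) are clear.

apply_moves:
  motion:
    - [85, -1.4, 0, -1.4, 0]
    - [85, -2.8, 0, -2.8, 0]
    - [85, -4.2, 0, -4.2, 0]
    - [85, -5.6, 0, -5.6, 0]
    - [85, -7, 0, -7, 0]
    - [85, -7, 0, -7, 0]
    - [85, -7, 0, -7, 0]

```text
t: 2.08
tcp_pos: [0.5599, 0.0079, 0.2997]
tool_rot: [0.156, -0.69, 0.69, -0.155]
force: [-0.5, -0.0, 0.5]
finger_gap: 0.99
```

Run:
```python
from h import *
c=cal("w1.png")
print("tray",np.array([plane(c,*p,.035) for p in [(248,144),(338,202),(283,287),(193,232)]]),np.mean([plane(c,*p,.035) for p in [(248,144),(338,202),(283,287),(193,232)]],0))
print("crate",np.array([plane(c,*p,.045) for p in [(344,65),(508,98),(330,152)]]))
st(); snap("wrist","w2.png"); to([.46,.26,.28],-64.5)
```

```text
tray [[ 0.4868 -0.1868  0.035 ]
 [ 0.4732 -0.2958  0.035 ]
 [ 0.3608 -0.2834  0.035 ]
 [ 0.3766 -0.1696  0.035 ]] [ 0.4243 -0.2339  0.035 ]
crate [[ 0.593  -0.2412  0.045 ]
 [ 0.6351 -0.3965  0.045 ]
 [ 0.5158 -0.2647  0.045 ]]
t 2.075 tcp [0.5599 0.0079 0.2997] F [-0.4582 -0.0425  0.5212] T [ 0.0159  0.0007 -0.0078] gap 84.53733113360082 head -64.61004853537965 q [-0.1848  0.3656  1.5116 -0.0012  1.2655  0.9432]
units [-0.595  0.659 -9.03 ] twist -0.017 rows 4.4
```

View pics/w2.png

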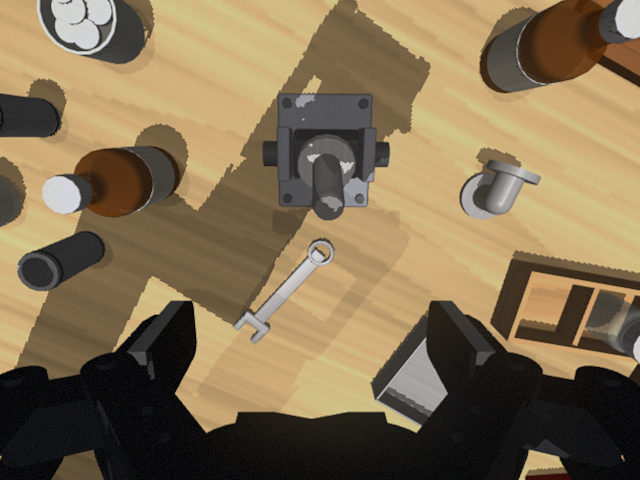

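Run:
```python
import cv2
a=cv2.imread("pics/w2.png")
cv2.imwrite("pics/c5.png",cv2.resize(a[85:230,255:400],None,fx=4,fy=4,interpolation=2))
```

```text
(no output)
```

View pics/c5.png

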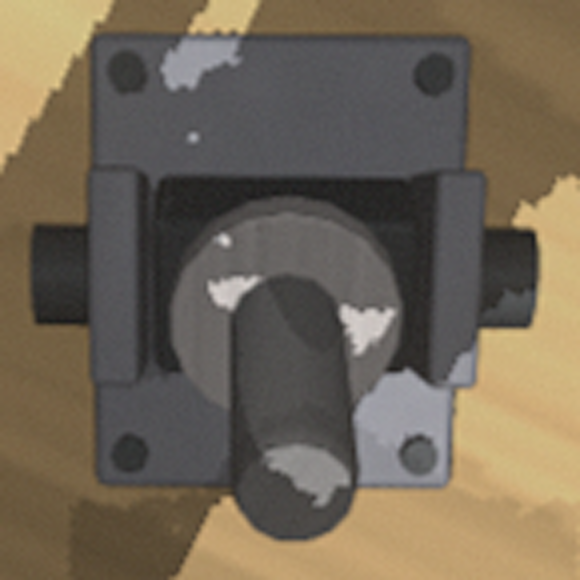

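apply_moves:
  motion:
    - [85, -0.1, 0.1, -1.9, 0]
    - [85, -0.2, 0.2, -3.8, 0]
    - [85, -0.4, 0.4, -5.6, 0]
    - [85, -0.5, 0.6, -7.4, 0]
    - [85, -0.6, 0.65, -9, 0]
    - [85, -0.6, 0.65, -9, 0]
    - [85, -0.6, 0.65, -9, 0]

```text
t: 3.0
tcp_pos: [0.4611, 0.2595, 0.2809]
tool_rot: [0.155, -0.69, 0.69, -0.155]
force: [-0.8, -0.0, 0.2]
finger_gap: 0.994
```

Run:
```python
from h import *
st(); snap("wrist","w3.png")
```

```text
t 3.0 tcp [0.4611 0.2595 0.2809] F [-0.7561 -0.0394  0.2379] T [-0.0536  0.0384  0.0309] gap 84.91742577712175 head -64.63508001537296 q [ 0.3018  0.3394  1.6109 -0.001   1.1911  1.4302]
```

View pics/w3.png

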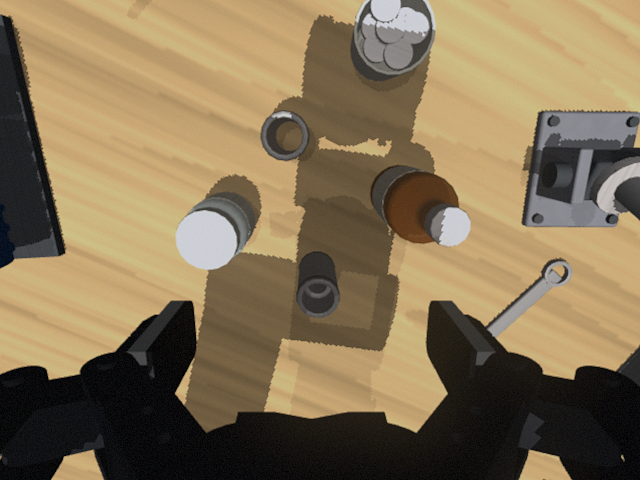

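Run:
```python
from h import *
C1=lambda u,v:(u/4+330,v/4+190);C3=lambda u,v:(u/3.3+220,v/3.3+160);C5=lambda u,v:(u/4+255,v/4+85)
c=cal("w2.png");w=cal("w3.png")
B=np.array([plane(c,*C5(*p),.012) for p in [(95,36),(467,38),(450,487),(100,485)]])
print("base",B,B.mean(0));e=(B[1]+B[0]-B[2]-B[3]);print("x dir",np.degrees(np.arctan2(e[1],e[0])))
T=tri(("side",*C3(185,352)),("scene",*C1(149,222)),(c,*C5(296,493)));S=tri(("side",*C3(153,423)),("scene",*C1(177,326)),(c,*C5(287,315)))
print(T,S);d=T[0]-S[0];print(np.linalg.norm(d),np.degrees(np.arctan2(np.hypot(*d[:2]),d[2])),np.degrees(np.arctan2(d[1],d[0])))
print("wrist-only tip at .14", plane(c,*C5(296,493),.140),"shoulder .077",plane(c,*C5(287,315),.077))
print("A",plane(w,319,298,.09),"B",plane(w,285,135,.09), "capbottle",plane(w,450,226,.17),"jar",plane(w,207,238,.095))
```

```text
base [[ 0.6436  0.0843  0.012 ]
 [ 0.6846 -0.003   0.012 ]
 [ 0.5783 -0.0536  0.012 ]
 [ 0.5368  0.0349  0.012 ]] [0.6108 0.0157 0.012 ]
x dir 25.1537594618187
(array([0.5784, 0.0007, 0.14  ]), [np.float64(0.0008380056379843659), np.float64(0.0018434257247979327), np.float64(0.0017129183370616578)]) (array([0.604 , 0.0125, 0.074 ]), [np.float64(0.0016221149810987307), np.float64(0.001762297691618127), np.float64(0.0001632953642244068)])
0.07175998890551905 23.072059757236598 -155.37516541236752
wrist-only tip at .14 [0.5768 0.     0.14  ] shoulder .077 [0.6041 0.0125 0.077 ]
A [0.3946 0.2193 0.09  ] B [0.5132 0.3075 0.09  ] capbottle [0.5091 0.1795 0.17  ] jar [0.4055 0.3328 0.095 ]
```

Candidates: sleeve A (319,298), sleeve B (285,135), bottle (415,205), jar lid (207,238), tub (393,35). The elbow is elsewhere. A and B are the plain open tubes; I take A first, with a close crop from above before closing.

Run:
```python
from h import *
to([.3946,.2200,.17],-64.85)
```

```text
units [2.57  3.696 0.231] twist 0.017 rows 2.2
```

apply_moves:
  motion:
    - [85, 0.9, 1.2, 0.08, 0.02]
    - [85, 1.8, 2.5, 0.16, 0.02]
    - [85, 2.57, 3.7, 0.23, 0.02]
    - [85, 2.57, 3.7, 0.23, 0.02]
    - [85, 2.57, 3.7, 0.23, 0.02]

```text
t: 3.68
tcp_pos: [0.3965, 0.2216, 0.171]
tool_rot: [-0.153, 0.69, -0.69, 0.155]
force: [1.0, -0.3, -0.1]
finger_gap: 0.997
```

Run:
```python
from h import *
st(); a,c=snap("wrist","w4.png")
cv2.imwrite("pics/c6.png",cv2.resize(a[180:420,180:460],None,fx=2.5,fy=2.5))
to([.3946,.2200,.049],-64.85)
```

```text
t 3.675 tcp [0.3965 0.2216 0.171 ] F [ 0.9955 -0.2528 -0.109 ] T [ 0.0277 -0.0465  0.003 ] gap 85.13884139654154 head -64.83683780481597 q [ 0.2629  0.3972  1.915  -0.0001  0.8252  1.3946]
units [0.118 4.077 0.025] twist 0.005 rows 2.0
```

View pics/c6.png

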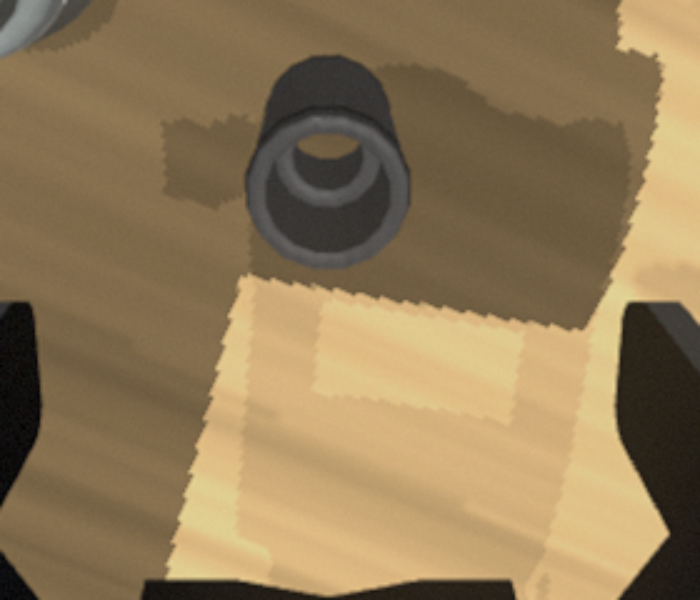

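A shows a step ring inside its bore (crop (328,165)), so it is a plain sleeve and probably the bad one. I'll still gauge it. Rim centre is about (311,255).

Run:
```python
from h import *
c=cal("w4.png");print(plane(c,311.2,254.8,.09))
p=plane(c,311.2,254.8,.09);to([p[0],p[1],.049],-64.85)
```

```text
[0.3954 0.2207 0.09  ]
units [0.083 4.077 0.017] twist 0.005 rows 2.0
```

apply_moves:
  motion:
    - [85, 0.08, 1.5, 0.02, 0]
    - [85, 0.08, 3.0, 0.02, 0]
    - [85, 0.08, 4.07, 0.02, 0]
    - [85, 0.08, 4.07, 0.02, 0]
    - [30, 0.08, 4.07, 0.02, 0]
    - [30, 0.08, 4.07, 0.02, 0]
    - [30, 0.08, 4.07, 0.02, 0]
    - [30, 0.08, 4.07, 0.02, 0]
    - [30, 0.08, 4.07, 0.02, 0]
    - [30, 0.08, 4.07, 0.02, 0]
  squeeze: 35

```text
t: 4.97
tcp_pos: [0.3929, 0.2206, 0.0492]
tool_rot: [-0.153, 0.69, -0.69, 0.156]
force: [0.5, -0.7, 6.2]
finger_gap: 0.463
```

Run:
```python
from h import *
st()
```

```text
t 4.975 tcp [0.3929 0.2206 0.0492] F [ 0.5105 -0.6632  6.1625] T [ 0.063  -0.0138 -0.0324] gap 39.50452296293811 head -64.72667841926096 q [0.2626 0.6417 2.0099 0.     0.4863 1.3922]
```

Run:
```python
from h import *
to([.3929,.2206,.25],-64.85);to([.5775,.0005,.25],-64.85);to([.5775,.0005,.215],-64.85)
```

```text
units [-0.024 -6.692  0.003] twist 0.012 rows 3.2
units [-2.456 -6.677  9.264] twist 0.012 rows 5.6
units [-2.452 -5.51   9.263] twist 0.012 rows 5.3
```

apply_moves:
  motion:
    - [30, 0, -1.0, 0, 0]
    - [30, 0, -2.8, 0, 0]
    - [30, 0, -4.6, 0, 0]
    - [30, 0, -6.4, 0, 0]
    - [30, -0.2, -6.7, 1.0, 0]
    - [30, -0.6, -6.7, 2.6, 0]
    - [30, -1.0, -6.7, 4.2, 0]
    - [30, -1.5, -6.7, 5.8, 0]
    - [30, -2.0, -6.7, 7.4, 0]
    - [30, -2.3, -6.2, 8.8, 0]
    - [30, -2.45, -5.5, 9.26, 0]
    - [30, -2.45, -5.5, 9.26, 0]

```text
t: 6.48
tcp_pos: [0.575, -0.0002, 0.2107]
tool_rot: [-0.156, 0.691, -0.689, 0.152]
force: [-1.1, 0.2, -4.4]
finger_gap: 0.466
```

apply_moves:
  motion:
    - [30, 0, 0, 0, 0]

```text
t: 6.6
tcp_pos: [0.5758, 0.0012, 0.213]
tool_rot: [-0.155, 0.69, -0.69, 0.154]
force: [-0.8, 0.5, -3.3]
finger_gap: 0.467
```

Run:
```python
from h import *
st()
a,_=snap("scene","s1.png");b,_=snap("side","d1.png");w,_=snap("wrist","w5.png")
x=cv2.resize(a[170:310,310:430],None,fx=3.2,fy=3.2,interpolation=2);y=cv2.resize(b[190:330,210:330],None,fx=3.2,fy=3.2,interpolation=2)
cv2.imwrite("pics/c7.png",np.hstack([x,y]))
```

```text
t 6.6 tcp [0.5758 0.0012 0.213 ] F [-0.7597  0.4624 -3.2501] T [-0.0425  0.0093  0.0123] gap 39.90958320120388 head -64.70010786161102 q [-0.1921  0.4837  1.5772  0.0004  1.082   0.9369]
```

View pics/c7.png

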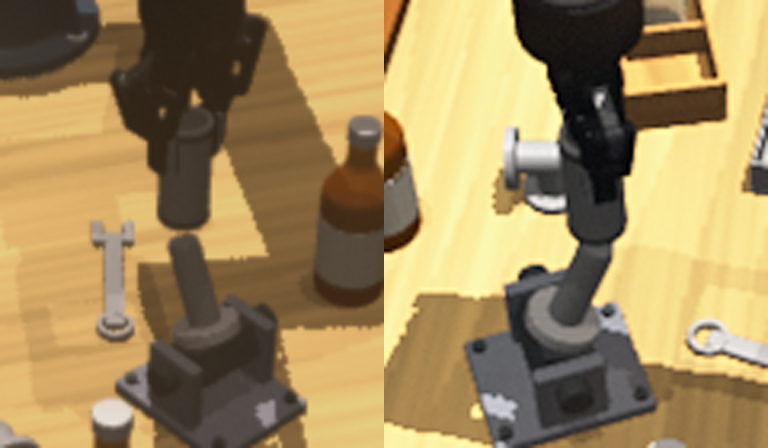

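View pics/w5.png

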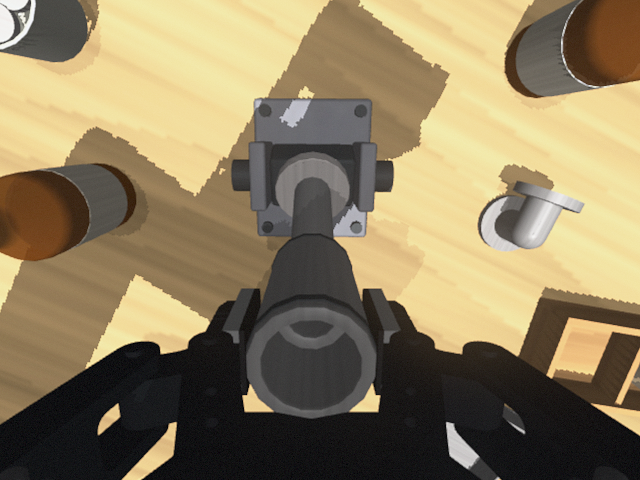

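Run:
```python
from h import *
a=("scene",310+184/3.2,170+213/3.2);b=("side",210+214/3.2,190+222/3.2)
print(tri(a,b)); print("scene@z",plane(*a,.163),"side@z",plane(*b,.163))
C1=lambda u,v:(u/4+330,v/4+190);C3=lambda u,v:(u/3.3+220,v/3.3+160)
print("tip scene/side at .142",plane("scene",*C1(149,222),.142),plane("side",*C3(185,352),.142))
c=cal("w5.png");print("top rim",plane(c,312,355,.254)) 
for z in(.25,.254):print([plane(c,u,v,z) for u,v in [(247,360),(377,360),(312,296),(312,417)]])
```

```text
(array([0.5764, 0.0017, 0.1655]), [np.float64(0.0013477407183824224), np.float64(0.0013477407183824007)])
scene@z [0.5749 0.0034 0.163 ] side@z [ 0.5761 -0.0017  0.163 ]
tip scene/side at .142 [0.5829 0.0007 0.142 ] [0.5786 0.0014 0.142 ]
top rim [0.581 0.003 0.254]
[array([0.5687, 0.0192, 0.25  ]), array([ 0.5857, -0.0167,  0.25  ]), array([0.5963, 0.0103, 0.25  ]), array([ 0.5587, -0.0076,  0.25  ])]
[array([0.5713, 0.0196, 0.254 ]), array([ 0.5877, -0.0149,  0.254 ]), array([0.5978, 0.011 , 0.254 ]), array([ 0.5616, -0.0062,  0.254 ])]
```

apply_moves:
  motion:
    - [30, -0.07, 0.3, 0, 0]
    - [30, -0.07, 0.6, 0, 0]
    - [30, -0.07, 0.7, 0, 0]
    - [30, -0.07, 0.7, 0, 0]

```text
t: 7.25
tcp_pos: [0.5784, 0.0013, 0.1911]
tool_rot: [-0.155, 0.69, -0.69, 0.154]
force: [0.3, 0.9, -3.8]
finger_gap: 0.465
```

apply_moves:
  motion:
    - [30, 0, 0.13, 0, 0]
    - [30, 0, 0.26, 0, 0]
    - [30, 0, 0.26, 0, 0]

```text
t: 7.62
tcp_pos: [0.5789, 0.0013, 0.1837]
tool_rot: [-0.155, 0.69, -0.69, 0.155]
force: [0.9, 0.4, -3.5]
finger_gap: 0.462
```

```bash
cat > two.py <<'E'
import sys
from h import *
st()
n=sys.argv[1]
a,_=snap("scene","s%s.png"%n);b,_=snap("side","d%s.png"%n)
x=cv2.resize(a[170:310,310:430],None,fx=3.2,fy=3.2,interpolation=2);y=cv2.resize(b[190:330,210:330],None,fx=3.2,fy=3.2,interpolation=2)
cv2.imwrite("pics/t%s.png"%n,np.hstack([x,y]))
E
python3 two.py 2
```

```text
t 7.625 tcp [0.5789 0.0013 0.1837] F [ 0.9229  0.4223 -3.4905] T [ 0.0789 -0.0795 -0.0092] gap 39.4235917934194 head -64.73713705756276 q [-0.1908  0.5247  1.5987  0.0003  1.018   0.9389]
```

View pics/t2.png

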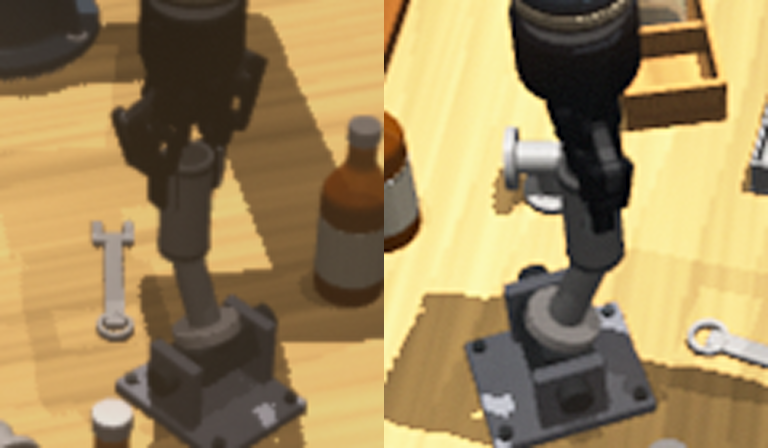

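apply_moves:
  motion:
    - [30, 0, 0.05, 0, 0]
    - [30, 0.1, 0.1, 0, 0]
    - [30, 0.2, 0.14, 0, 0]
    - [30, 0.3, 0.17, 0, 0]
    - [30, 0.4, 0.2, 0, 0]
    - [30, 0.4, 0.2, 0, 0]

```text
t: 8.48
tcp_pos: [0.5704, -0.0033, 0.1795]
tool_rot: [0.152, -0.69, 0.69, -0.157]
force: [3.9, 2.7, 0.7]
finger_gap: 0.465
```

```bash
python3 two.py 3
```

```text
t 8.475 tcp [ 0.5704 -0.0033  0.1795] F [3.8917 2.7037 0.6746] T [ 0.8806 -0.9093  0.0357] gap 39.72446092050161 head -64.7776385496163 q [-0.2029  0.5177  1.629   0.0029  0.9881  0.9261]
```

View pics/t3.png

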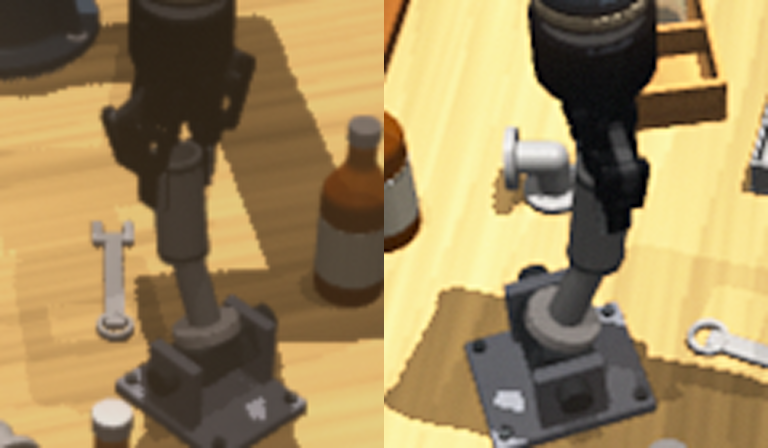

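apply_moves:
  motion:
    - [30, 0.1, 0.03, 0, 0]
    - [30, 0.2, 0.07, 0, 0]
    - [30, 0.3, 0.12, 0, 0]
    - [30, 0.4, 0.17, 0, 0]
    - [30, 0.5, 0.23, 0, 0]
    - [30, 0.5, 0.23, 0, 0]

```text
t: 9.32
tcp_pos: [0.5563, -0.0098, 0.1722]
tool_rot: [0.153, -0.69, 0.69, -0.156]
force: [3.5, 4.2, 1.0]
finger_gap: 0.465
```

```bash
python3 two.py 4
```

```text
t 9.325 tcp [ 0.5563 -0.0098  0.1722] F [3.5404 4.2213 1.0481] T [ 0.8817 -0.866   0.062 ] gap 39.712986035363826 head -64.76120022884884 q [-0.2195  0.5117  1.6694  0.0024  0.9554  0.9094]
```

View pics/t4.png

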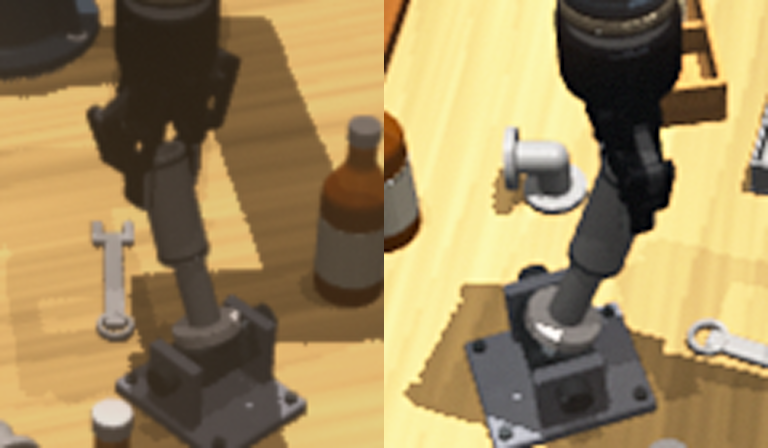

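apply_moves:
  motion:
    - [30, -0.04, 0.1, 0, 0]
    - [30, -0.08, 0.2, 0, 0]
    - [30, -0.12, 0.3, 0, 0]
    - [30, -0.16, 0.4, 0, 0]
    - [30, -0.2, 0.48, 0, 0]
    - [30, -0.2, 0.48, 0, 0]

```text
t: 10.18
tcp_pos: [0.5613, -0.0075, 0.1569]
tool_rot: [0.153, -0.69, 0.69, -0.156]
force: [4.2, 3.9, 0.3]
finger_gap: 0.468
```

```bash
cat > g.py <<'E'
from h import *
s,M=st()
X=np.array([-.905,-.425]);o=np.array([.611,.0157,.055])
G=s["tcp_pos"]+np.array([0,0,.0187])-o
x=G[:2]@X;print("lean",x,"up",G[2],"lat",G[:2]@np.array([.425,-.905]),"ang",np.degrees(np.arctan2(x,G[2])),"dist",np.hypot(x,G[2]),"ins",.163-np.hypot(x,G[2]), "axial F",s["force"]@np.r_[X*.39,.92],"FX",s["force"][:2]@X)
E
python3 g.py
```

```text
t 10.175 tcp [ 0.5613 -0.0075  0.1569] F [4.2496 3.9271 0.3259] T [ 0.8503 -1.0294  0.0704] gap 39.98965335755646 head -64.74362455782742 q [-0.2129  0.5402  1.6684  0.0013  0.9296  0.9163]
lean 0.05485445886784423 up 0.12056093695513248 lat -0.00016903138938493593 ang 24.46523294226557 dist 0.13245358121690573 ins 0.030546418783094276 axial F -1.8509876193215136 FX -5.514927110237713
```

apply_moves:
  motion:
    - [30, -0.05, 0.06, 0, 0]
    - [30, -0.08, 0.12, 0, 0]
    - [30, -0.08, 0.12, 0, 0]

```text
t: 10.55
tcp_pos: [0.5625, -0.0069, 0.1535]
tool_rot: [0.154, -0.69, 0.69, -0.155]
force: [3.5, 3.7, 4.3]
finger_gap: 0.464
```

apply_moves:
  motion:
    - [30, -0.03, 0.06, 0, 0]
    - [30, -0.05, 0.12, 0, 0]
    - [30, -0.05, 0.12, 0, 0]

```text
t: 10.92
tcp_pos: [0.562, -0.0071, 0.1523]
tool_rot: [0.156, -0.689, 0.691, -0.154]
force: [-5.4, -0.2, 21.4]
finger_gap: 0.463
```

```bash
python3 g.py
```

```text
t 10.925 tcp [ 0.562  -0.0071  0.1523] F [-5.4307 -0.2107 21.4113] T [0.2572 0.4665 0.0743] gap 39.520610718815185 head -64.64397203803345 q [-0.2098  0.5494  1.6663 -0.0036  0.9272  0.9206]
lean 0.05406100173149225 up 0.1160194926267375 lat -0.0002336602880476736 ang 24.983862987339162 dist 0.12799654127193438 ins 0.03500345872806562 axial F 21.65012183233344 FX 5.00432419964417
```

Firm stop at about 35 mm insertion (35 mm short), so A is the reject, matching the ring seen in its bore. I'll take it off along the pin.

apply_moves:
  motion:
    - [30, 0.05, -0.12, 0, 0]
    - [30, 0.13, -0.32, 0, 0]
    - [30, 0.24, -0.58, 0, 0]
    - [30, 0.37, -0.88, 0, 0]
    - [30, 0.5, -1.18, 0, 0]
    - [30, 0.63, -1.5, 0, 0]
    - [30, 0.75, -1.8, 0, 0]
    - [30, 0.9, -2.5, 0, 0]
    - [30, 1.0, -3.2, 0, 0]
    - [30, 1.0, -3.2, 0, 0]

```text
t: 12.18
tcp_pos: [0.5366, -0.0192, 0.2472]
tool_rot: [0.154, -0.689, 0.691, -0.156]
force: [0.9, -0.4, -4.1]
finger_gap: 0.463
```

```bash
sed -i 's/170:310,310:430/150:290,290:410/' two.py; python3 two.py 5
```

```text
t 12.175 tcp [ 0.5366 -0.0192  0.2472] F [ 0.9241 -0.3665 -4.0707] T [ 0.0164  0.0797 -0.0646] gap 39.528514438055 head -64.73378735588255 q [-0.2439  0.3883  1.6374 -0.0003  1.1125  0.8861]
```

View pics/t5.png

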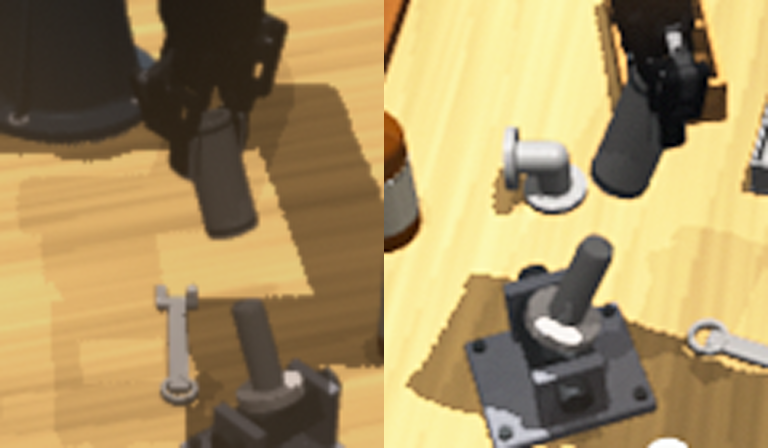

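Run:
```python
from h import *
to([.4194,-.2332,.12],-98)
```

```text
units [6.547 4.174 4.814] twist 3.327 rows 4.4
```

apply_moves:
  motion:
    - [30, 0.8, 0.2, 0.6, 0.5]
    - [30, 2.1, 0.8, 1.6, 1.2]
    - [30, 3.5, 1.6, 2.6, 2.0]
    - [30, 4.8, 2.6, 3.6, 2.8]
    - [30, 6.0, 3.6, 4.4, 3.33]
    - [30, 6.55, 4.17, 4.81, 3.33]
    - [30, 6.55, 4.17, 4.81, 3.33]
    - [30, 6.55, 4.17, 4.81, 3.33]

```text
t: 13.28
tcp_pos: [0.4202, -0.2327, 0.1202]
tool_rot: [0.049, 0.706, -0.705, -0.05]
force: [-0.4, 0.6, -4.7]
finger_gap: 0.466
```

```bash
cat > tr.py <<'E'
import sys
from h import *
st();n=sys.argv[1]
a,_=snap("scene","s%s.png"%n);b,_=snap("side","d%s.png"%n);w,_=snap("wrist","w%s.png"%n)
x=cv2.resize(a[180:310,190:310],None,fx=2.8,fy=2.8,interpolation=2);y=cv2.resize(b[160:290,270:410],None,fx=2.8,fy=2.8,interpolation=2)
cv2.imwrite("pics/t%s.png"%n,np.hstack([x,y]))
E
python3 tr.py 6; python3 -c "
from h import *
to([.4194,-.2332,.0575],-98)"
```

```text
t 13.275 tcp [ 0.4202 -0.2327  0.1202] F [-0.4201  0.6485 -4.7141] T [-0.0324  0.0328  0.004 ] gap 39.786107373802544 head -98.02347739344431 q [-0.7391  0.5185  1.8933  0.0005  0.7306  0.9713]
units [0.043 2.114 0.027] twist 0.007 rows 1.0
```

View pics/t6.png

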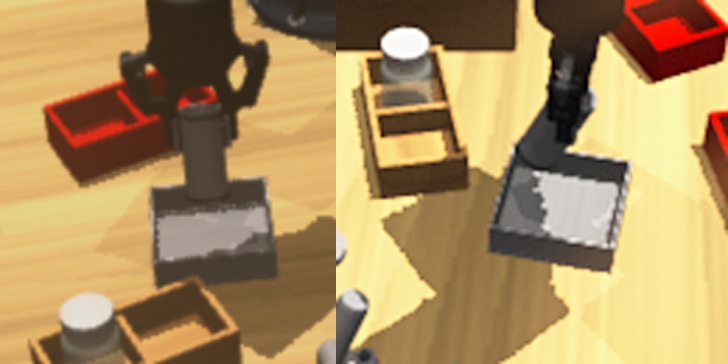

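View pics/w6.png

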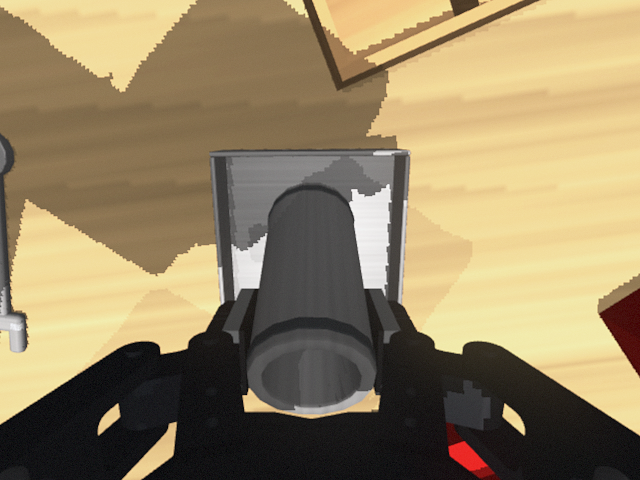

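The sleeve leans towards the far tray wall and is centred and square over the tray (wrist view: far wall at row 152, sleeve bottom at row 187). I'll lower it and right it against that wall.

apply_moves:
  motion:
    - [30, 0, 1.0, 0, 0]
    - [30, 0, 1.8, 0, 0]
    - [30, 0, 2.1, 0, 0]
    - [30, 0, 2.1, 0, 0]
    - [30, -0.15, 2.1, 0, 0]
    - [30, -0.3, 2.1, 0, 0]
    - [30, -0.45, 2.1, 0, 0]
    - [30, -0.6, 2.1, 0, 0]
    - [30, -0.6, 2.1, 0, 0]

```text
t: 14.55
tcp_pos: [0.434, -0.2331, 0.0569]
tool_rot: [0.046, 0.707, -0.704, -0.052]
force: [-6.8, -0.2, -3.2]
finger_gap: 0.467
```

```bash
python3 tr.py 7
```

```text
t 14.55 tcp [ 0.434  -0.2331  0.0569] F [-6.7778 -0.1856 -3.1591] T [ 0.1392  1.4642 -0.043 ] gap 39.86672831071762 head -97.94404427841813 q [-0.7193  0.6522  1.8913 -0.0025  0.6085  0.9922]
```

View pics/t7.png

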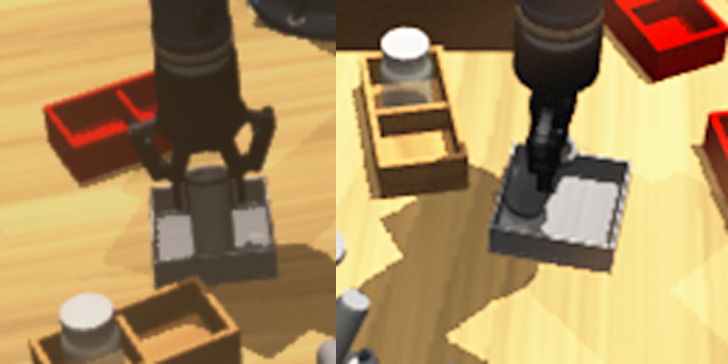

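View pics/w7.png

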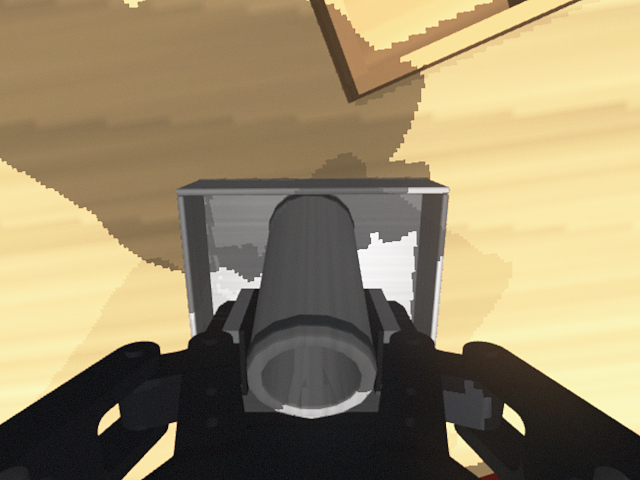

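apply_moves:
  motion:
    - [30, -0.12, 0, 0, 0]
    - [30, -0.24, 0, 0, 0]
    - [30, -0.36, 0, 0, 0]
    - [30, -0.48, 0, 0, 0]
    - [30, -0.6, 0.03, 0, 0]
    - [30, -0.6, 0.03, 0, 0]

```text
t: 15.45
tcp_pos: [0.452, -0.2355, 0.0559]
tool_rot: [0.046, 0.707, -0.704, -0.052]
force: [-6.4, 2.2, -2.9]
finger_gap: 0.464
```

```bash
python3 tr.py 8
```

```text
t 15.45 tcp [ 0.452  -0.2355  0.0559] F [-6.4114  2.1912 -2.8956] T [0.2677 1.28   0.0824] gap 39.592098818692506 head -97.95522895820528 q [-0.6992  0.6655  1.849  -0.0015  0.6374  1.0116]
```

View pics/w8.png

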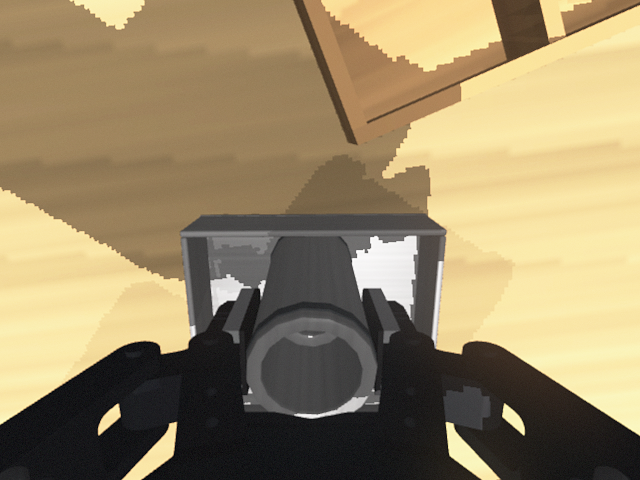

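View pics/t8.png

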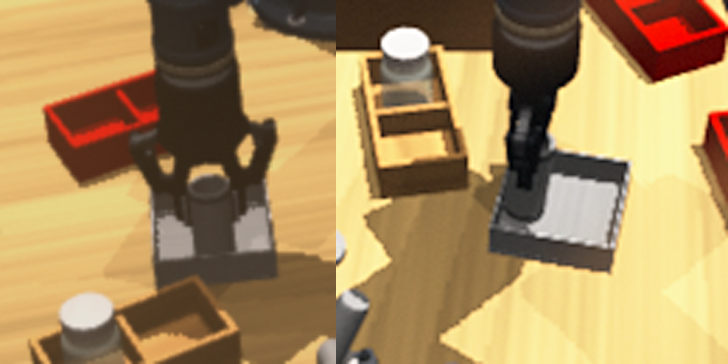

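apply_moves:
  motion:
    - [30, -0.1, 0, 0, 0]
    - [30, -0.17, 0.02, 0, 0]
    - [30, -0.2, 0.05, 0, 0]
    - [30, -0.2, 0.05, 0, 0]

```text
t: 16.1
tcp_pos: [0.4569, -0.2361, 0.0545]
tool_rot: [0.045, 0.707, -0.703, -0.053]
force: [-7.3, 1.3, -0.3]
finger_gap: 0.466
```

```bash
python3 tr.py 9
```

```text
t 16.1 tcp [ 0.4569 -0.2361  0.0545] F [-7.2936  1.3264 -0.2859] T [ 0.1631  1.7214 -0.0178] gap 39.76068061542186 head -97.92538735933825 q [-0.6935  0.6719  1.8363 -0.0028  0.6457  1.0179]
```

View pics/w9.png

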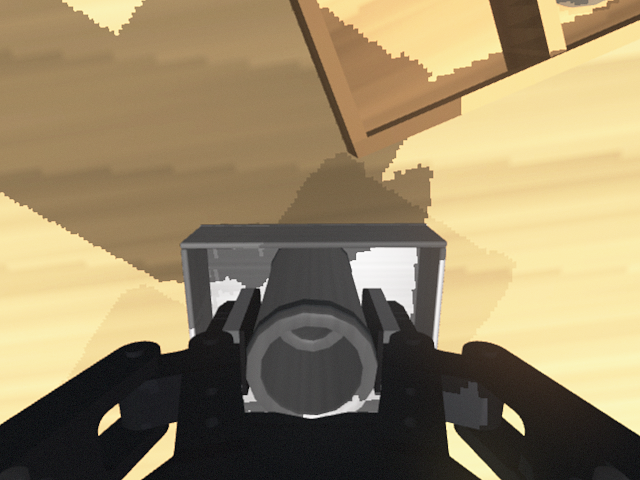

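apply_moves:
  motion:
    - [30, -0.04, 0.03, 0, 0]
    - [30, -0.06, 0.05, 0, 0]
    - [30, 0, 0.05, 0, 0]
    - [60, 0, 0.05, 0, 0]
    - [70, 0, 0.05, 0, 0]
    - [75, 0, 0, 0, 0]
    - [80, 0, -0.3, 0, 0]
    - [85, 0, -1.5, 0, 0]
    - [85, 0, -3, 0, 0]
    - [85, 0, -4.5, 0, 0]
    - [85, 0, -6, 0, 0]

```text
t: 17.62
tcp_pos: [0.4616, -0.2389, 0.2372]
tool_rot: [-0.05, -0.705, 0.706, 0.049]
force: [0.5, -0.2, 0.7]
finger_gap: 0.996
```

```bash
python3 tr.py 10; python3 -c "
from h import *
to([.50,0,.25],-64.85)
to([.5132,.3075,.2],-64.85)"
```

```text
t 17.625 tcp [ 0.4616 -0.2389  0.2372] F [ 0.4707 -0.186   0.6525] T [ 0.0149 -0.0332 -0.0058] gap 85.02967760654215 head -98.0235004130193 q [-0.6929  0.3784  1.6883  0.0001  1.0737  1.0179]
units [-0.106 -0.425 -8.095] twist -3.316 rows 3.9
units [  0.898   1.195 -18.312] twist -3.316 rows 8.8
```

View pics/w10.png

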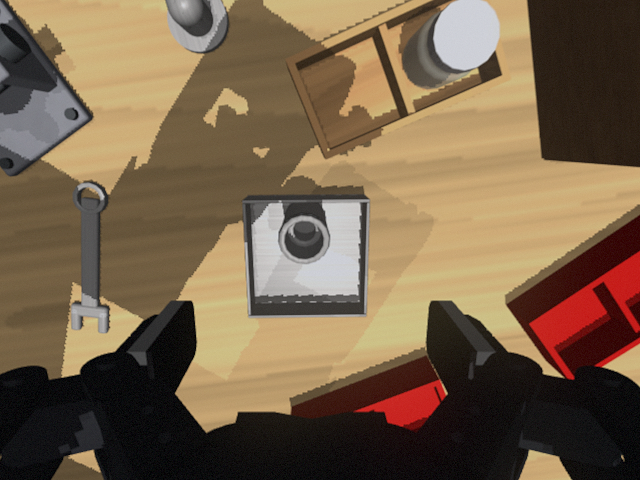

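View pics/t10.png

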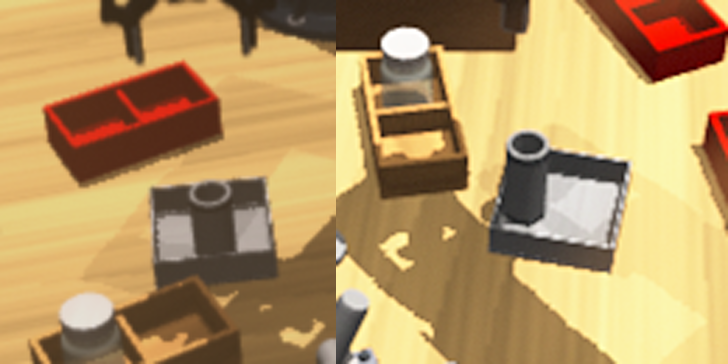

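Sleeve A stands upright in the tray (wrist (303,240)). Now sleeve B.

apply_moves:
  motion:
    - [85, 0, -0.2, -1.8, -0.5]
    - [85, 0, -0.4, -3.8, -1]
    - [85, 0, -0.4, -5.8, -1.6]
    - [85, 0, -0.4, -7.8, -2.2]
    - [85, 0.1, -0.4, -9.8, -2.8]
    - [85, 0.3, -0.4, -11.8, -3.32]
    - [85, 0.5, -0.4, -13.8, -3.32]
    - [85, 0.7, -0.3, -15.8, -3.32]
    - [85, 0.9, 0.3, -17.5, -3.32]
    - [85, 0.9, 1.2, -18.3, -3.32]
    - [85, 0.9, 1.2, -18.3, -3.32]
    - [85, 0.9, 1.2, -18.3, -3.32]

```text
t: 19.27
tcp_pos: [0.5111, 0.3076, 0.1985]
tool_rot: [0.155, -0.69, 0.69, -0.153]
force: [-0.6, -1.2, 0.2]
finger_gap: 0.995
```

Run:
```python
from h import *
st(); a,c=snap("wrist","w11.png")
cv2.imwrite("pics/c11.png",cv2.resize(a[130:370,180:460],None,fx=2.5,fy=2.5))
```

```text
t 19.275 tcp [0.5111 0.3076 0.1985] F [-0.6273 -1.201   0.2279] T [-0.0077 -0.0175 -0.0456] gap 84.969719033348 head -64.8293498901355 q [ 0.3548  0.5285  1.5385 -0.0005  1.0764  1.4865]
```

View pics/c11.png

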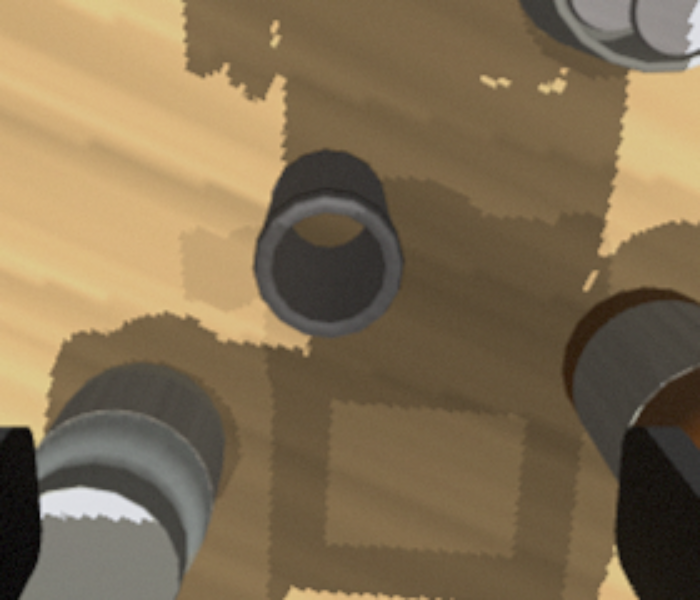

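B's bore looks clear through. Rim centre (311,236).

Run:
```python
from h import *
c=cal("w11.png");p=plane(c,311.2,235.6,.09);print(p);to([p[0],p[1],.049],-64.85)
```

```text
[0.5139 0.3084 0.09  ]
units [-0.085  5.005 -0.002] twist -0.003 rows 2.4
```

apply_moves:
  motion:
    - [85, -0.08, 1.6, 0, 0]
    - [85, -0.08, 3.4, 0, 0]
    - [85, -0.08, 4.6, 0, 0]
    - [85, -0.08, 5.0, 0, 0]
    - [85, -0.08, 5.0, 0, 0]
    - [30, -0.08, 5.0, 0, 0]
    - [30, -0.08, 5.0, 0, 0]
    - [30, -0.08, 5.0, 0, 0]
    - [30, -0.08, 5.0, 0, 0]
    - [30, -0.08, 5.0, 0, 0]
    - [30, -0.08, 5.0, 0, 0]
  squeeze: 35

```text
t: 20.7
tcp_pos: [0.5145, 0.3096, 0.0503]
tool_rot: [-0.153, 0.69, -0.69, 0.155]
force: [-0.0, -0.1, 5.2]
finger_gap: 0.455
```

Run:
```python
from h import *
st();to([.5789,.0013,.25],-64.85);to([.5789,.0013,.20],-64.85)
```

```text
t 20.7 tcp [0.5145 0.3096 0.0503] F [-0.0214 -0.097   5.2227] T [-0.0863  0.1271  0.0008] gap 38.861419047654394 head -64.81303232258644 q [ 0.3559  0.7431  1.626  -0.0002  0.7702  1.4872]
units [ 2.417 -6.657 10.216] twist 0.004 rows 6.0
units [ 2.421 -4.991 10.215] twist 0.004 rows 5.6
```

apply_moves:
  motion:
    - [30, 0, -1.2, 0, 0]
    - [30, 0, -3.0, 0, 0]
    - [30, 0, -4.8, 0, 0]
    - [30, 0, -6.5, 0, 0]
    - [30, 0.3, -6.7, 1.2, 0]
    - [30, 0.7, -6.7, 3.0, 0]
    - [30, 1.1, -6.7, 4.8, 0]
    - [30, 1.5, -6.7, 6.6, 0]
    - [30, 1.9, -6.6, 8.3, 0]
    - [30, 2.2, -5.9, 9.6, 0]
    - [30, 2.36, -5.3, 10.22, 0]
    - [30, 2.36, -5.3, 10.22, 0]

```text
t: 22.2
tcp_pos: [0.5784, 0.0015, 0.2056]
tool_rot: [-0.155, 0.691, -0.689, 0.152]
force: [0.4, 0.1, -2.9]
finger_gap: 0.457
```

apply_moves:
  motion:
    - [30, 0, 0, 0, 0]

```text
t: 22.32
tcp_pos: [0.5796, 0.0032, 0.2078]
tool_rot: [-0.155, 0.69, -0.69, 0.154]
force: [0.4, 0.0, -2.8]
finger_gap: 0.45
```

```bash
sed -i 's/150:290,290:410/170:310,310:430/' two.py; python3 two.py 12; python3 -c "
from h import *
to([.5805,.002,.1837],-64.85)"
```

```text
t 22.325 tcp [0.5796 0.0032 0.2078] F [ 0.3877  0.0235 -2.7804] T [-0.0519 -0.0105  0.0278] gap 38.43286959620799 head -64.77241428174219 q [-0.1876  0.495   1.573   0.001   1.0746  0.9424]
units [0.008 0.828 0.046] twist 0.014 rows 0.4
```

View pics/t12.png

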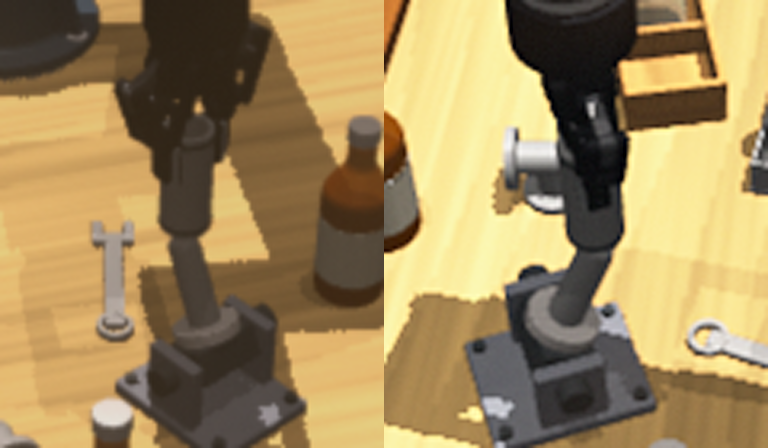

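apply_moves:
  motion:
    - [30, 0, 0.3, 0.03, 0]
    - [30, 0, 0.6, 0.03, 0]
    - [30, 0, 0.76, 0.03, 0]
    - [30, 0, 0.76, 0.03, 0]

```text
t: 22.92
tcp_pos: [0.581, 0.0016, 0.1848]
tool_rot: [-0.153, 0.69, -0.69, 0.154]
force: [1.2, 2.9, -3.7]
finger_gap: 0.455
```

apply_moves:
  motion:
    - [30, 0, 0.05, 0, 0]
    - [30, 0.1, 0.1, 0, 0]
    - [30, 0.2, 0.14, 0, 0]
    - [30, 0.3, 0.17, 0, 0]
    - [30, 0.4, 0.2, 0, 0]
    - [30, 0.4, 0.2, 0, 0]

```text
t: 23.68
tcp_pos: [0.5705, -0.0037, 0.1801]
tool_rot: [-0.153, 0.69, -0.69, 0.155]
force: [2.7, 4.5, 2.0]
finger_gap: 0.451
```

```bash
python3 two.py 13;python3 g.py
```

```text
t 23.675 tcp [ 0.5705 -0.0037  0.1801] F [2.703  4.4814 2.0452] T [ 1.1317 -0.5438  0.079 ] gap 38.54447518253359 head -64.84737391949719 q [-0.2031  0.5184  1.6251  0.0017  0.9954  0.9278]
t 23.775 tcp [ 0.5705 -0.0037  0.18  ] F [2.282  4.2712 2.7096] T [ 1.0885 -0.5823  0.0331] gap 38.68686428226625 head -64.8447298889475 q [-0.203   0.5186  1.6249  0.0015  0.9957  0.9279]
lean 0.04491852236670297 up 0.14370194462792873 lat 0.00037120230251414183 ang 17.358261612906375 dist 0.15055870131432553 ins 0.012441298685674479 axial F 0.9794266759016312 FX -3.880504749282616
```

View pics/t13.png

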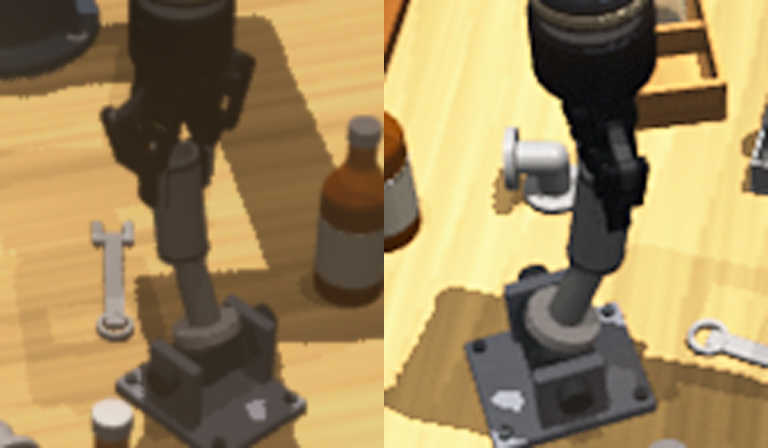

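apply_moves:
  motion:
    - [30, 0.1, 0.03, -0.02, 0]
    - [30, 0.2, 0.07, -0.03, 0]
    - [30, 0.3, 0.12, -0.03, 0]
    - [30, 0.4, 0.17, -0.03, 0]
    - [30, 0.5, 0.23, -0.03, 0]
    - [30, 0.5, 0.23, -0.03, 0]

```text
t: 24.52
tcp_pos: [0.5554, -0.0102, 0.1719]
tool_rot: [0.154, -0.69, 0.69, -0.154]
force: [3.4, 0.8, -1.2]
finger_gap: 0.451
```

apply_moves:
  motion:
    - [30, -0.05, 0.1, 0, 0]
    - [30, -0.1, 0.2, 0, 0]
    - [30, -0.15, 0.3, 0, 0]
    - [30, -0.19, 0.4, 0, 0]
    - [30, -0.23, 0.48, 0, 0]
    - [30, -0.23, 0.48, 0, 0]

```text
t: 25.28
tcp_pos: [0.5611, -0.0068, 0.1571]
tool_rot: [-0.155, 0.69, -0.69, 0.153]
force: [0.7, 0.6, -3.0]
finger_gap: 0.452
```

```bash
python3 g.py
```

```text
t 25.275 tcp [ 0.5611 -0.0068  0.1571] F [ 0.693   0.6034 -3.0357] T [ 0.0226 -0.0357 -0.0069] gap 38.62580326625554 head -64.8122503098369 q [-0.211   0.5416  1.6643 -0.0005  0.9378  0.9205]
lean 0.054693561579471875 up 0.12081563252924199 lat -0.0008704230688320081 ang 24.356390546219014 dist 0.13261901349990626 ins 0.030380986500093743 axial F -3.137399641850343 FX -0.8835778315770297
```

apply_moves:
  motion:
    - [30, -0.04, 0.1, 0, 0]
    - [30, -0.08, 0.2, 0, 0]
    - [30, -0.12, 0.29, 0, 0]
    - [30, -0.16, 0.37, 0, 0]
    - [30, -0.16, 0.37, 0, 0]

```text
t: 25.9
tcp_pos: [0.5661, -0.0047, 0.1464]
tool_rot: [-0.154, 0.69, -0.69, 0.154]
force: [-0.1, -0.1, -2.8]
finger_gap: 0.452
```

```bash
python3 g.py
```

```text
t 25.9 tcp [ 0.5661 -0.0047  0.1464] F [-0.0606 -0.1245 -2.7961] T [ 0.013  -0.0219  0.0399] gap 38.62693209397809 head -64.82068948753513 q [-0.2056  0.5622  1.6613 -0.      0.9186  0.9258]
lean 0.04926415592247395 up 0.11014605925051571 lat -0.0006251961853770323 ang 24.097157629939364 dist 0.12066114298800563 ins 0.04233885701199437 axial F -2.5304293399753672 FX 0.10770804402255592
```

apply_moves:
  motion:
    - [30, -0.05, 0.12, 0, 0]
    - [30, -0.11, 0.25, 0, 0]
    - [30, -0.16, 0.37, 0, 0]
    - [30, -0.21, 0.49, 0, 0]
    - [30, -0.27, 0.61, 0, 0]
    - [30, -0.27, 0.61, 0, 0]

```text
t: 26.65
tcp_pos: [0.5734, -0.0012, 0.128]
tool_rot: [-0.154, 0.69, -0.69, 0.154]
force: [0.4, -0.2, -3.1]
finger_gap: 0.447
```

apply_moves:
  motion:
    - [30, -0.03, 0.06, 0, 0]
    - [30, -0.06, 0.12, 0, 0]
    - [30, -0.06, 0.12, 0, 0]

```text
t: 27.02
tcp_pos: [0.5751, -0.0005, 0.1247]
tool_rot: [-0.154, 0.69, -0.69, 0.154]
force: [-0.9, -0.7, -2.8]
finger_gap: 0.448
```

```bash
python3 g.py
```

```text
t 27.025 tcp [ 0.5751 -0.0005  0.1247] F [-0.8563 -0.664  -2.7617] T [-0.0196 -0.0086  0.078 ] gap 38.22726818437142 head -64.82490063999794 q [-0.1951  0.6041  1.654   0.      0.8836  0.9363]
lean 0.03935005310807697 up 0.08840945193999433 lat -0.0005723459763318259 ang 23.9933087105004 dist 0.09677116239840589 ins 0.06622883760159412 axial F -2.128454089496936 FX 1.0571098786075463
```

apply_moves:
  motion:
    - [30, -0.03, 0.06, 0, 0]
    - [30, -0.03, 0.06, 0, 0]

```text
t: 27.28
tcp_pos: [0.5759, -0.0001, 0.1229]
tool_rot: [-0.154, 0.69, -0.69, 0.154]
force: [-1.0, -0.4, -2.3]
finger_gap: 0.451
```

apply_moves:
  motion:
    - [30, -0.02, 0.04, 0, 0]
    - [30, -0.02, 0.04, 0, 0]

```text
t: 27.52
tcp_pos: [0.5761, -0.0001, 0.1226]
tool_rot: [0.154, -0.69, 0.69, -0.154]
force: [-2.9, -1.4, 5.2]
finger_gap: 0.453
```

```bash
python3 g.py
```

```text
t 27.525 tcp [ 0.5761 -0.0001  0.1226] F [-2.9331 -1.3559  5.2431] T [-0.146   0.4249  0.0077] gap 38.64725416277545 head -64.80776460187711 q [-0.1937  0.6085  1.6526 -0.0007  0.8811  0.9378]
lean 0.038314016566168056 up 0.08627873631256816 lat -0.0005571013936367676 ang 23.944692213313303 dist 0.09440330611332565 ins 0.06859669388667436 axial F 6.083628201655811 FX 3.2307216377970667
```

Contact at about 69 mm insertion. One more light press, then a picture to confirm it's seated.

apply_moves:
  motion:
    - [30, -0.01, 0.03, 0, 0]
    - [30, -0.01, 0.03, 0, 0]
    - [30, -0.01, 0.03, 0, 0]

```text
t: 27.9
tcp_pos: [0.5761, -0.0001, 0.1225]
tool_rot: [0.155, -0.69, 0.69, -0.154]
force: [-5.8, -1.4, 10.6]
finger_gap: 0.449
```

```bash
python3 g.py; python3 two.py 14
python3 - <<'E'
from h import *
c=cal("w10.png")
for p in [(288,62),(327,158),(500,75)]: print(plane(c,*p,.045))
E
```

```text
t 27.9 tcp [ 0.5761 -0.0001  0.1225] F [-5.8097 -1.3714 10.6222] T [-0.1752  0.7014  0.0583] gap 38.348474103229314 head -64.80264238151388 q [-0.1936  0.6086  1.6525 -0.0011  0.8811  0.9381]
lean 0.03830657099191556 up 0.0862114213955611 lat -0.0005360022306468082 ang 23.957151978703603 dist 0.09433876488592416 ins 0.06866123511407585 axial F 12.050260946399524 FX 5.84063392310373
t 27.9 tcp [ 0.5761 -0.0001  0.1225] F [-5.8097 -1.3714 10.6222] T [-0.1752  0.7014  0.0583] gap 38.348474103229314 head -64.80264238151388 q [-0.1936  0.6086  1.6525 -0.0011  0.8811  0.9381]
[ 0.5919 -0.2417  0.045 ]
[ 0.5129 -0.263   0.045 ]
[ 0.5586 -0.4104  0.045 ]
```

View pics/t14.png

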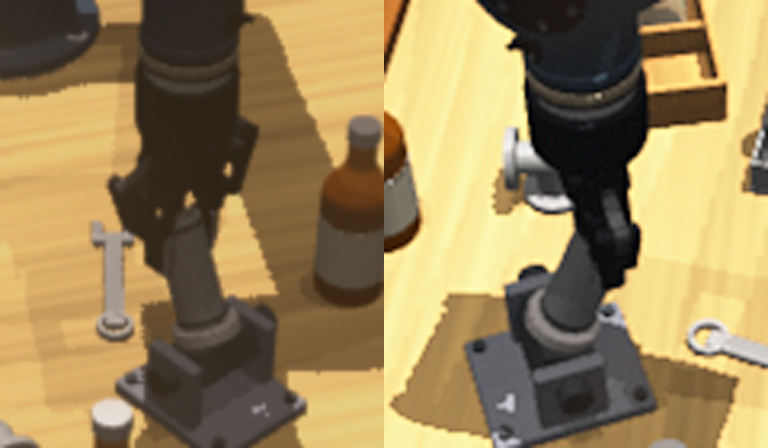

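The sleeve is seated on the shoulder disc (scene crop (208,330)) with a firm stop at about 14 N, so B is good. Withdrawing along the pin.

apply_moves:
  motion:
    - [30, 0.05, -0.12, 0, 0]
    - [30, 0.16, -0.37, 0, 0]
    - [30, 0.29, -0.67, 0, 0]
    - [30, 0.42, -0.98, 0, 0]
    - [30, 0.55, -1.29, 0, 0]
    - [30, 0.68, -1.6, 0, 0]
    - [30, 0.81, -1.9, 0, 0]
    - [30, 0.94, -2.2, 0, 0]
    - [30, 1.07, -2.5, 0, 0]
    - [30, 1.2, -2.85, 0, 0]
    - [30, 1.35, -3.6, 0, 0]
    - [30, 1.35, -3.6, 0, 0]

```text
t: 29.5
tcp_pos: [0.5412, -0.0174, 0.2307]
tool_rot: [0.153, -0.689, 0.691, -0.155]
force: [0.1, -0.3, -3.8]
finger_gap: 0.453
```

```bash
sed -i 's/170:310,310:430/150:290,290:410/' two.py; python3 two.py 15
```

```text
t 29.5 tcp [ 0.5412 -0.0174  0.2307] F [ 0.0637 -0.2653 -3.7675] T [-0.0093  0.0321  0.0101] gap 38.68027031274545 head -64.8389980991381 q [-0.2386  0.4144  1.6464  0.      1.0764  0.8931]
```

View pics/t15.png

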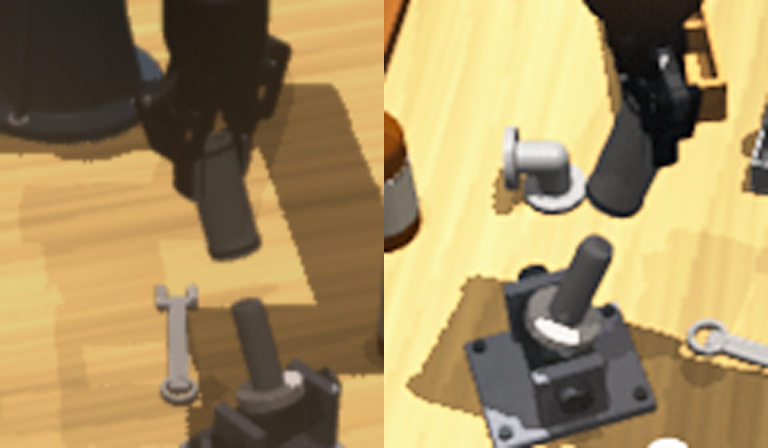

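Run:
```python
from h import *
to([.569,-.307,.15],16)
```

```text
units [3.237 2.628 9.161] twist -8.083 rows 4.8
```

apply_moves:
  motion:
    - [30, 0.3, 0, 0.8, -0.8]
    - [30, 0.8, 0, 2.2, -1.8]
    - [30, 1.3, 0, 3.6, -2.8]
    - [30, 1.8, 0, 5.0, -3.8]
    - [30, 2.3, 0, 6.4, -4.8]
    - [30, 2.7, 0, 7.7, -5.8]
    - [30, 3.0, 0, 8.7, -6.8]
    - [30, 3.24, 0.4, 9.16, -7.7]
    - [30, 3.24, 1.4, 9.16, -8.08]
    - [30, 3.24, 2.4, 9.16, -8.08]
    - [30, 3.24, 2.63, 9.16, -8.08]
    - [30, 3.24, 2.63, 9.16, -8.08]

```text
t: 31.1
tcp_pos: [0.569, -0.3068, 0.1492]
tool_rot: [-0.565, 0.426, -0.425, 0.565]
force: [0.3, 1.3, -2.1]
finger_gap: 0.449
```

```bash
cat > cr.py <<'E'
import sys
from h import *
st();n=sys.argv[1]
a,_=snap("scene","s%s.png"%n);b,_=snap("side","d%s.png"%n);w,_=snap("wrist","w%s.png"%n)
x=cv2.resize(a[220:350,180:300],None,fx=2.8,fy=2.8,interpolation=2);y=cv2.resize(b[130:260,240:380],None,fx=2.8,fy=2.8,interpolation=2)
cv2.imwrite("pics/t%s.png"%n,np.hstack([x,y]))
E
python3 cr.py 16
```

```text
t 31.1 tcp [ 0.569  -0.3068  0.1492] F [ 0.3175  1.311  -2.1211] T [-0.0668 -0.0157  0.0114] gap 38.3346939526928 head 15.984485457381705 q [-0.6671  0.6512  1.4477  0.0001  1.0442 -0.9461]
```

View pics/t16.png

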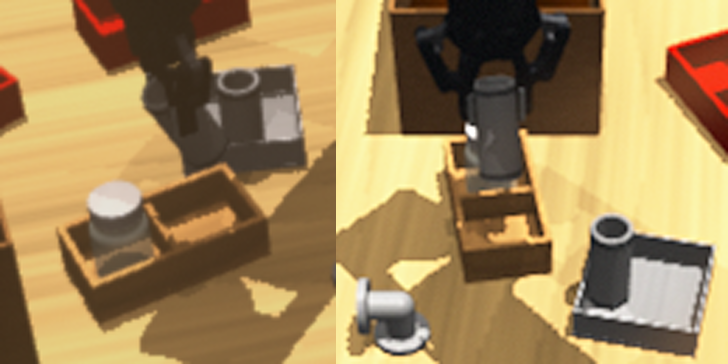

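View pics/w16.png

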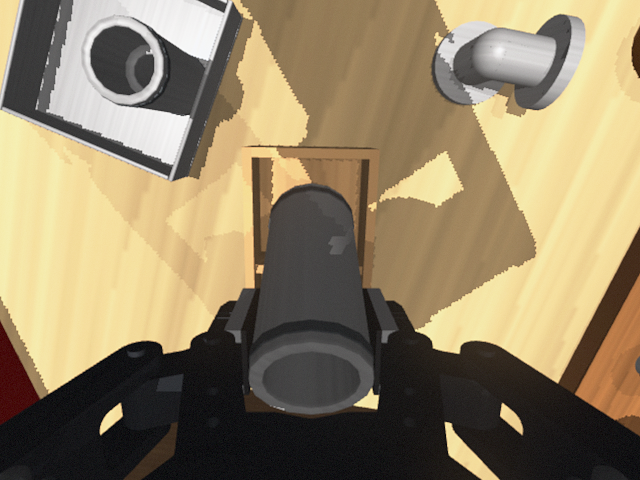

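Run:
```python
from h import *
c=cal("w16.png");s=manip.sense();M=R.from_quat(s["tool_rot"]).as_matrix()
for p in [(246,149),(380,149),(312,148),(312,158),(254,250),(370,250)]:
    q=plane(c,*p,.045);print(p,q,"tool",1000*(M.T@(q-s["tcp_pos"])))
to([.569,-.307,.0605],16)
```

```text
(246, 149) [ 0.5157 -0.2623  0.045 ] tool [-58.7511 106.1754 -39.8732]
(380, 149) [ 0.5955 -0.2394  0.045 ] tool [-58.7787 106.3159  43.1251]
(312, 148) [ 0.5549 -0.2504  0.045 ] tool [-59.367  106.2432   1.0034]
(312, 158) [ 0.5565 -0.2562  0.045 ] tool [-53.3078 106.2572   1.0099]
(254, 250) [ 0.5361 -0.3243  0.045 ] tool [  6.4675 106.3302 -37.4137]
(370, 250) [ 0.6101 -0.3031  0.045 ] tool [  6.4494 106.4605  39.5672]
units [-0.035  3.029 -0.032] twist -0.001 rows 1.5
```

apply_moves:
  motion:
    - [30, 0, 1.0, 0.04, 0]
    - [30, 0, 2.0, 0.04, 0]
    - [30, 0, 2.7, 0.04, 0]
    - [30, 0, 2.95, 0.04, 0]
    - [30, 0, 2.95, 0.04, 0]
    - [30, -0.15, 2.95, 0.04, 0]
    - [30, -0.3, 2.95, 0.04, 0]
    - [30, -0.45, 2.95, 0.04, 0]
    - [30, -0.45, 2.95, 0.04, 0]

```text
t: 32.38
tcp_pos: [0.5688, -0.2973, 0.0637]
tool_rot: [0.566, -0.422, 0.429, -0.564]
force: [0.3, -6.2, -1.3]
finger_gap: 0.454
```

```bash
python3 cr.py 17
```

```text
t 32.375 tcp [ 0.5688 -0.2973  0.0637] F [ 0.3474 -6.1669 -1.2884] T [-1.2722 -0.0995 -0.0001] gap 38.768674199685535 head 16.05321568815839 q [-0.6541  0.7588  1.5159 -0.0036  0.857  -0.9319]
```

View pics/t17.png

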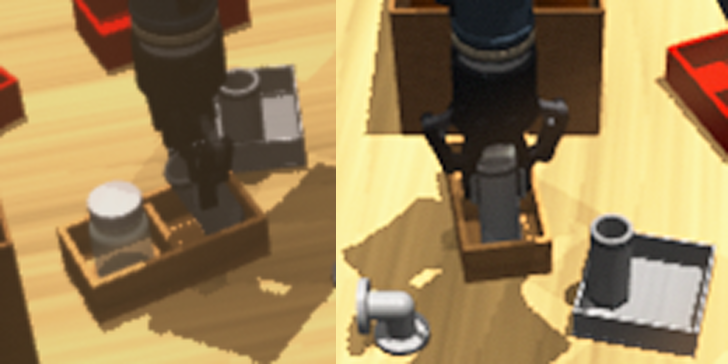

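View pics/w17.png

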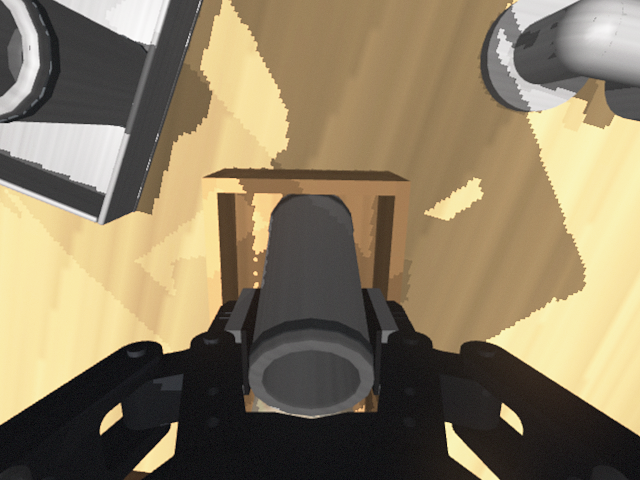

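apply_moves:
  motion:
    - [30, -0.12, 0, 0, 0]
    - [30, -0.24, 0.02, 0, 0]
    - [30, -0.36, 0.04, 0, 0]
    - [30, -0.48, 0.06, 0, 0]
    - [30, -0.55, 0.06, 0, 0]
    - [30, -0.55, 0.06, 0, 0]

```text
t: 33.28
tcp_pos: [0.5653, -0.2817, 0.0624]
tool_rot: [0.565, -0.421, 0.43, -0.564]
force: [2.2, -5.9, 0.3]
finger_gap: 0.456
```

```bash
python3 cr.py 18
```

```text
t 33.275 tcp [ 0.5653 -0.2817  0.0624] F [ 2.1606 -5.8968  0.2534] T [-1.2371 -0.3012 -0.071 ] gap 38.90041651932827 head 16.01851720402073 q [-0.638   0.7503  1.5459 -0.0026  0.8334 -0.9159]
```

View pics/t18.png

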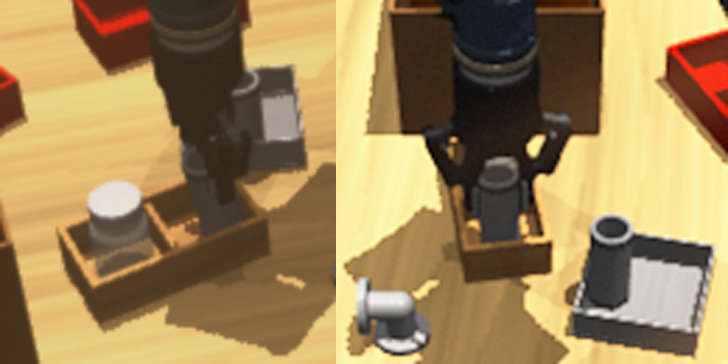

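View pics/w18.png

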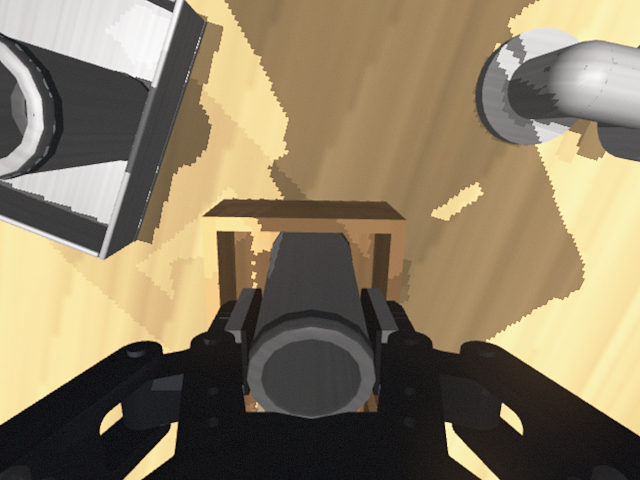

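apply_moves:
  motion:
    - [30, -0.08, 0.0, 0, 0]
    - [30, -0.16, 0.03, 0, 0]
    - [30, -0.24, 0.06, 0, 0]
    - [30, -0.29, 0.09, 0, 0]
    - [30, -0.29, 0.1, 0, 0]

```text
t: 34.05
tcp_pos: [0.563, -0.2734, 0.0594]
tool_rot: [0.565, -0.421, 0.43, -0.564]
force: [1.9, -5.6, 0.2]
finger_gap: 0.451
```

```bash
python3 cr.py 19
```

```text
t 34.05 tcp [ 0.563  -0.2734  0.0594] F [ 1.8929 -5.5676  0.1931] T [-1.1775 -0.3943  0.0363] gap 38.514700770198125 head 16.01503722534215 q [-0.6294  0.7494  1.5626 -0.0026  0.8176 -0.9072]
```

View pics/w19.png

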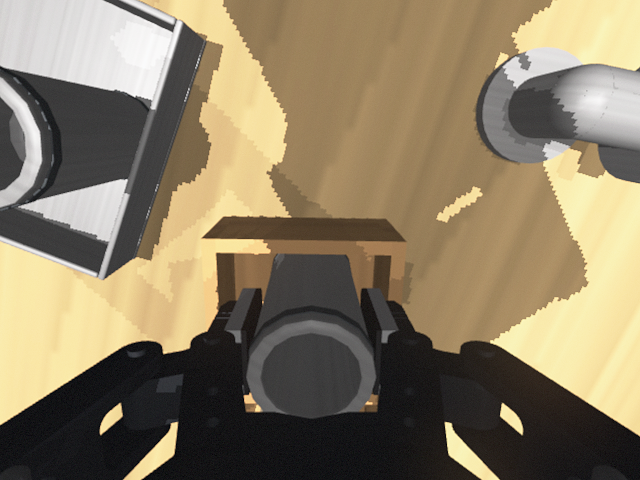

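apply_moves:
  motion:
    - [30, -0.06, 0.02, 0, 0]
    - [30, -0.12, 0.04, 0, 0]
    - [30, -0.14, 0.06, 0, 0]
    - [30, -0.14, 0.08, 0, 0]

```text
t: 34.7
tcp_pos: [0.5628, -0.2712, 0.0577]
tool_rot: [0.566, -0.42, 0.431, -0.564]
force: [1.9, -8.5, 2.5]
finger_gap: 0.452
```

```bash
python3 cr.py 20
```

```text
t 34.7 tcp [ 0.5628 -0.2712  0.0577] F [ 1.8796 -8.5092  2.5443] T [-1.6665 -0.3017  0.0413] gap 38.598757273431815 head 16.039553694712662 q [-0.6261  0.7499  1.5691 -0.0044  0.8068 -0.903 ]
```

View pics/w20.png

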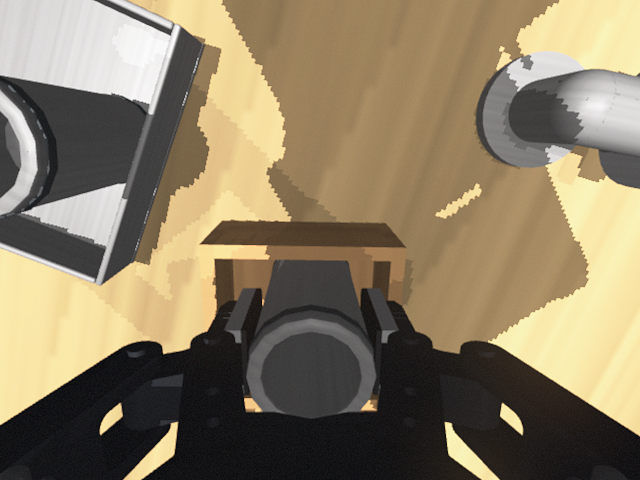

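View pics/t20.png

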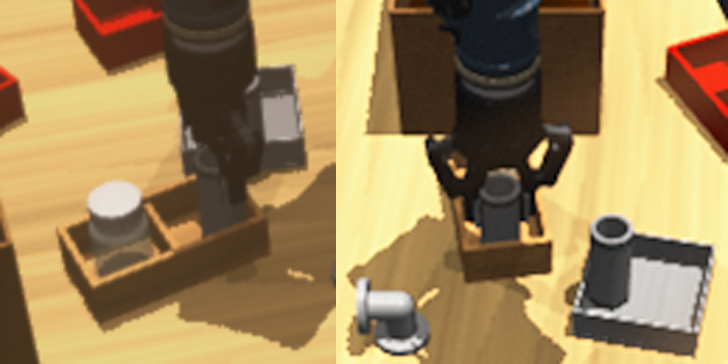

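apply_moves:
  motion:
    - [30, 0.08, 0.03, 0, 0]
    - [30, 0.1, 0.03, 0, 0]
    - [60, 0.1, 0.03, 0, 0]
    - [65, 0.1, 0.0, 0, 0]
    - [65, 0.1, 0.0, 0, 0]
    - [70, 0.1, -0.3, 0, 0]
    - [70, 0.1, -1.5, 0, 0]
    - [70, 0.1, -3, 0, 0]
    - [75, 0.1, -4.5, 0, 0]
    - [80, 0.1, -6, 0, 0]
    - [80, 0.1, -6, 0, 0]

```text
t: 36.22
tcp_pos: [0.5615, -0.2697, 0.2395]
tool_rot: [-0.565, 0.422, -0.429, 0.565]
force: [0.1, 0.3, -0.1]
finger_gap: 0.935
```

```bash
python3 cr.py 21
```

```text
t 36.225 tcp [ 0.5615 -0.2697  0.2395] F [ 0.0911  0.2623 -0.0845] T [ 0.0376  0.036  -0.0183] gap 79.85020264366513 head 15.989531539255413 q [-0.627   0.5119  1.437   0.0001  1.1826 -0.9061]
```

View pics/w21.png

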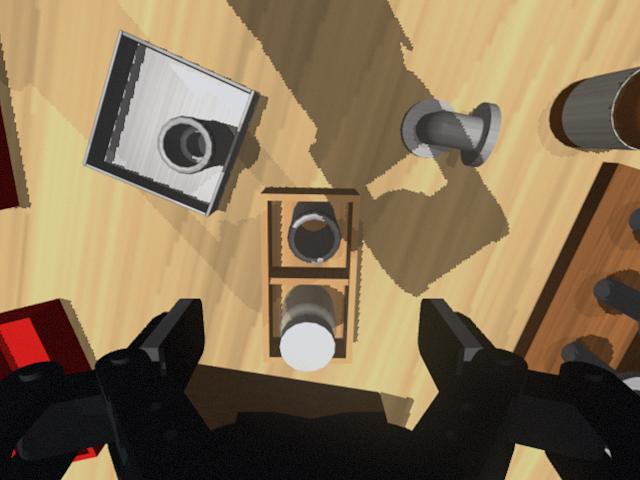

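View pics/t21.png

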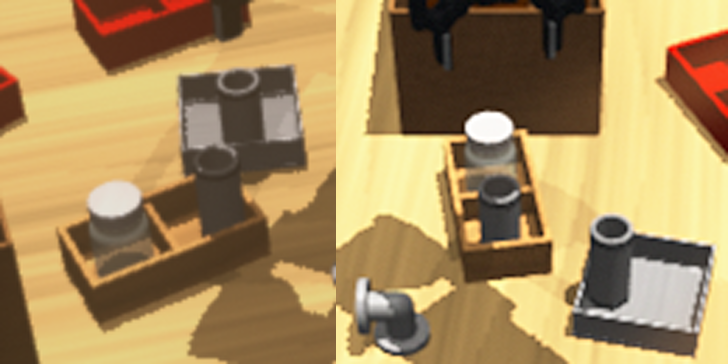

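View pics/d21.png

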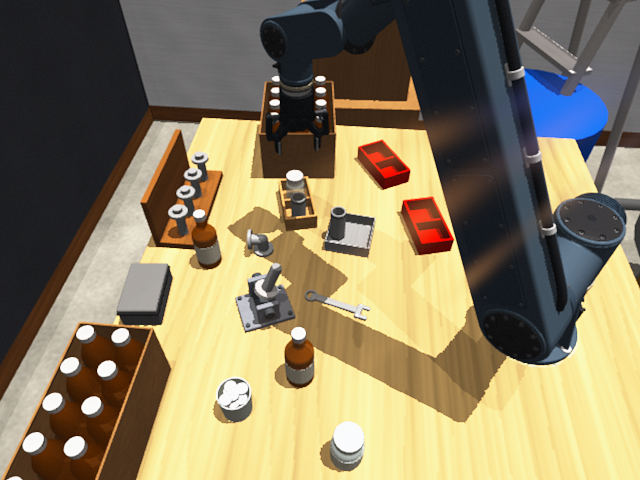

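Both sleeves stand upright (side view: tray (338,220), free cell (298,205)). The bottles, jar, tub, spanner and elbow are at their original pixels, and the gripper is clear.

```bash
python3 -c "
from h import *
st();print(manip.sign_off())"
```

```text
t 36.375 tcp [ 0.5585 -0.2677  0.2337] F [-0.0221 -1.3607 -1.1165] T [-0.0088  0.0191 -0.0208] gap 79.91313004135078 head 15.984134850678231 q [-0.6272  0.5179  1.4435  0.      1.182  -0.9062]
the job is handed in; nothing more can be done
None
```

Both sleeves were gauged one at a time and put away, and the job was handed in at about 36 s of the 69 s allowed.

- **Sleeve A (nearer the robot):** it came to a firm stop at about 35 mm on the pin, 35 mm short of the shoulder, with about 21 N measured at the wrist (roughly 25 N with its weight). I withdrew it along the pin and stood it upright in the steel tray. A ring was also visible inside its bore.
- **Sleeve B (by the cap tub):** it slid freely past 35 mm and seated on the shoulder at about 69 mm of 70, pressed with about 14 N. The picture showed it on the shoulder disc. I stood it upright in the free cell of the wooden box.

The tool could not tilt, so I let each sleeve swing in the grip to follow the pin's lean (about 24°). I then set each one upright again by pushing it gently (under 10 N) against the tray or box wall.

In the last pictures both sleeves stand upright, each close to that wall. The other objects look to be where they started and the gripper is empty and clear. No check failed. The scene and side cameras disagreed by up to about 8 to 10 mm early on, so I relied on the wrist camera and the contact forces for the close work.

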